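# Tighten the sealed chamber's inspection cover evenly

## Task

Seal the gasketed inspection cover on the tilted chamber evenly by its four wing screws. The front left and rear right screws are already nipped; first turn each of the two slack ones, front right and rear left, about an eighth of a turn (45 degrees) clockwise so that all four nip the gasket alike. Only then turn all four firmly home against their stops in cross order (a screw, the one diagonally opposite, then the other two), let go, and leave everything else standing where it is.

Things in the scene. Friction and masses are not known exactly. Their poses are not given: they have to be found in the camera images.
- chamber: White sealed chamber on a grey foot of 220 x 200 mm (x, y), about 190 mm high, fixed to the bench. Origin: centre of its underside; z up; -x is its front, the low side of the slope, facing the robot roughly; left and right are as seen from the robot. Its upper face leans 30 degrees towards its front, and the cover lies on that face.
- cover_center (a point): Centre of the top face of the aluminium cover (150 mm along its slope by 160 mm wide, with an orange gasket under it and a round dark window 68 mm across and 4 mm high in the middle). z is square to the cover, outwards, 30 degrees from vertical; x runs up the slope, away from the front; y to the left. The four screws stand at x = -50 (front) or +50 mm (rear), y = +52 (left) or -52 mm (right). Front left is diagonal to rear right, front right to rear left.
- front_left_wing (a point): Point on the axis of the front left wing screw, 28 mm above the cover's top face, the middle of the height to grip. z along the screw axis, out of the cover; x along the wing; y across its thickness. The wing is a stiff blue blade 40 mm long, 10 mm thick and 24 mm high, from 12 to 36 mm above the cover's top face; below it a round steel collar 22 mm across and 6 mm high.
- screw_front_left (a joint): Turn of the front left wing screw in rad, growing clockwise as seen from outside looking at the cover (tightening). 0 is the slackest; it starts nipped, between 0.7 and 0.95. It turns against an even drag of about 0.12 N m, stays where it is left, and comes up against a hard stop when fully home, somewhere between 1.55 and 1.95 (each screw differs: feel for it; 0.4 N m is surely on the stop).
- rear_right_wing (a point): Point on the axis of the rear right wing screw, 28 mm above the cover's top face, the middle of the height to grip. z along the screw axis, out of the cover; x along the wing; y across its thickness. The wing is a stiff blue blade 40 mm long, 10 mm thick and 24 mm high, from 12 to 36 mm above the cover's top face; below it a round steel collar 22 mm across and 6 mm high.
- screw_rear_right (a joint): Turn of the rear right wing screw in rad, growing clockwise as seen from outside looking at the cover (tightening). 0 is the slackest; it starts nipped, between 0.7 and 0.95. It turns against an even drag of about 0.12 N m, stays where it is left, and comes up against a hard stop when fully home, somewhere between 1.55 and 1.95 (each screw differs: feel for it; 0.4 N m is surely on the stop).
- front_right_wing (a point): Point on the axis of the front right wing screw, 28 mm above the cover's top face, the middle of the height to grip. z along the screw axis, out of the cover; x along the wing; y across its thickness. The wing is a stiff blue blade 40 mm long, 10 mm thick and 24 mm high, from 12 to 36 mm above the cover's top face; below it a round steel collar 22 mm across and 6 mm high.
- screw_front_right (a joint): Turn of the front right wing screw in rad, growing clockwise as seen from outside looking at the cover (tightening). 0 is the slackest; it starts slack, between 0 and 0.25. It turns against an even drag of about 0.12 N m, stays where it is left, and comes up against a hard stop when fully home, somewhere between 1.55 and 1.95 (each screw differs: feel for it; 0.4 N m is surely on the stop).
- rear_left_wing (a point): Point on the axis of the rear left wing screw, 28 mm above the cover's top face, the middle of the height to grip. z along the screw axis, out of the cover; x along the wing; y across its thickness. The wing is a stiff blue blade 40 mm long, 10 mm thick and 24 mm high, from 12 to 36 mm above the cover's top face; below it a round steel collar 22 mm across and 6 mm high.
- screw_rear_left (a joint): Turn of the rear left wing screw in rad, growing clockwise as seen from outside looking at the cover (tightening). 0 is the slackest; it starts slack, between 0 and 0.25. It turns against an even drag of about 0.12 N m, stays where it is left, and comes up against a hard stop when fully home, somewhere between 1.55 and 1.95 (each screw differs: feel for it; 0.4 N m is surely on the stop).
- tube_rack: Orange rack full of green-capped sample tubes, 75 x 125 mm, 99 mm high, loose. A bystander. Origin: centre of its underside; z up.
- blue_tip_box: White box of pipette tips with a blue lid, 82 x 122 mm, 74 mm high, loose. A bystander. Origin: centre of its underside; z up.
- pink_tip_box: White box of pipette tips with a pink lid, 82 x 122 mm, 74 mm high, loose. A bystander. Origin: centre of its underside; z up.
- wash_bottle: White bottle with a red cap, 64 mm across, 150 mm high, loose. A bystander. Origin: centre of its underside; z up.
- reagent_jar: Amber jar with a blue cap, 56 mm across, 70 mm high, loose. A bystander. Origin: centre of its underside; z up.
- lone_tube: One green-capped tube upright in a round grey foot 44 mm across, 86 mm high, loose. A bystander. Origin: centre of its underside; z up.

How it is judged:
By the outcome, as a careful person would: the job done as asked, in the order asked, and still so for the second after the job is handed in, with the robot touching nothing.
It also fails if it takes over 72 s, if anything falls off the work surface, if the arm or the gripper's body presses on something with over 40 N, if the wrist force passes 120 N, or if a joint passes its speed limit or range.

## Robot

A 6-joint arm with a two-finger parallel gripper is mounted at the origin on the work surface. World frame = base frame: x ahead of the robot, y to its left, z up, the work surface at z = 0. Lengths are in m, angles in rad, forces in N, time in s.
With the tool pointing down it reaches from about 0.325 to 0.9 m from the base axis. Payload 6.1 kg.
Tool frame: the origin (TCP) lies on the centre line of the jaws, within the pads' length; the fingertips stand 25 mm ahead of it and the grasp point (between the pads) lies 6 mm ahead of it; z points along the fingers, y is the direction in which the jaws open and shut (so a half turn about z gives the same grasp; the last joint's range is limited). The gripper opens to 87 mm and grips with 3 to 60 N. Pads are 19 mm wide; open, the fingers measure 117 mm over their backs; the gripper's body (75 mm by 190 mm) begins 51 mm behind the grasp point.
Start: joints at [1.123, 0.22, 1.526, -0, 1.395, -0.126], TCP at [0.198, 0.593, 0.248] pointing down, gripper open.
Joint ranges: [-2.98, 2.98], [-0.91, 2.08], [0.09, 2.57], [-1.24, 4.39], [0.2, 2.65], [-2.68, 2.68]. Speed limits (rad/s): [2.57, 2.57, 3.01, 3.14, 3.14, 3.14].

## Interface

Orientations are given as a unit quaternion [x, y, z, w].
In Python, from cell import readout, imaging, arm gives the robot as it stands.
- The arm moves only by the tool move_arm, never from a script. Its argument "targets" is a list of rows, each an object of numbers: "tx", "ty", "tz": the shift along the tool's x, y, z in cm; "wx", "wy", "wz": the turn, a rotation vector about the tool's x, y, z in units of 6 degrees (1.0 is 6 degrees); "fingers": the gripper's target within -1 to 1 (fully open at 1, half-way at 0, shut at -1). In form: [{"tx": .., "ty": .., "tz": .., "wx": .., "wy": .., "wz": .., "fingers": ..}, ...]. A call has 1 to 8 rows; each row is the pose to reach, as a shift and turn from the pose commanded when the call began, along the tool's axes at that moment; what a row does not reach only later rows make up. A row lasts 1/8 s, in which the tool goes at most 62.5 mm and 10.7 degrees, less where a joint would pass 70% of its speed; a pose out of reach is approached as far as the arm can. A call with a gripper value outside its range is refused whole. The fingers move at their own pace and stop on an object; "grip_force" is the grip in N (left out, the last holds). Time passes only in rows, so rows that repeat a pose let the fingers close. It gives the time, the measured TCP pose, the force and the opening at its end, in the units of the state.
- readout.read_state(): the state, without advancing time (a new reading comes with each control period).
- imaging.snapshot(name): name is "side" or "top" or "wrist"; returns the picture (384x512x3 uint8, blue, green, red); there is no depth.
- imaging.camera_params(name): a dict with "fx", "fy", "cx", "cy" (pixels), "dist_coeffs" ([k1, k2, p1, p2, k3] as OpenCV has them; the pictures are not rectified), "camera_from_world" (4x4, takes a point from world to camera coordinates); the wrist camera has in their place "T_tool_cam" (4x4, takes a point from camera to tool coordinates, whose origin is the TCP and whose axes are the flange's). Camera axes: x right, y down, z forward; pixel columns grow to the right and rows downward; lengths in m; the calibration is good to about 2 mm. A picture is of the moment at which its call begins: read the wrist's pose just before it. camera_params takes no time and is no camera call.
- arm.job_done(): hands the job in, once; it reports no verdict.
The state is a dict: "t": time; "joints": joint angles; "dq": joint speeds; "joint_torque": joint torques, N m; "tool_pos": TCP position; "tcp_rot": TCP orientation; "force": force on the tool from outside, world axes, zero at the start; "torque": the same for the moment, N m; "grip_width": finger opening in m.
Only numpy, scipy, OpenCV 4.12 (cv2) and the standard library are available. Lean on these libraries where they do the work, as an engineer would, in place of code of your own. Each camera call takes 0.05 s, during which the arm holds its last target.

## Working session

There is one attempt and no reset: what is moved stays moved. The work goes in short steps, Python scripts to look and compute and a tool call to move; the robot and the scene stay as the last step left them, time stands still between calls to the robot, and variables do not carry over. Pictures are saved under pics/ and viewed, and the job is handed in when it is done.

Besides the shell and the picture viewer there is one more tool, called as name(argument=value, ...) on one line, values as JSON. move_arm: Moves the arm, as the interface text tells. Its arguments: {"type":"object","properties":{"targets":{"type":"array"},"grip_force":{"type":"number"}},"required":["targets"]}

```bash
ls; mkdir -p pics
python3 - <<'E'
from cell import readout, imaging, arm
import cv2
print(readout.read_state())
for n in ("side","top","wrist"):
    cv2.imwrite(f"pics/{n}0.png",imaging.snapshot(n)); print(n,imaging.camera_params(n))
E
```

```text
pics
{'t': 0.0, 'joints': array([ 1.12289321e+00,  2.21233380e-01,  1.52764085e+00, -1.19121800e-06,
        1.39468335e+00, -1.26077757e-01]), 'dq': array([ 0.00108413,  0.00061309,  0.00072944,  0.00043067, -0.00024621,
       -0.00019744]), 'joint_torque': array([ 1.17093680e-05, -4.94605207e+01, -3.87383330e+01,  7.00497860e-02,
        5.70800551e-02, -1.57014574e-04]), 'tool_pos': array([0.19742335, 0.59238636, 0.24641697]), 'tcp_rot': array([ 1.60218982e-01,  9.87081006e-01, -9.42445921e-04, -2.77540453e-04]), 'force': array([-0.11321992,  0.30121896, -0.31484671]), 'torque': array([ 0.03056369, -0.00727339,  0.09046434]), 'grip_width': 0.08706654413859741}
side {'fx': 420.441444851333, 'fy': 420.441444851333, 'cx': 249.452136694996, 'cy': 188.26736277805927, 'dist_coeffs': array([0.00782291, 0.        , 0.        , 0.        , 0.        ]), 'camera_from_world': array([[ 0.71982307, -0.69408066, -0.0103339 , -0.39456878],
       [-0.50808489, -0.51666877, -0.68913216,  0.40192507],
       [ 0.4729741 ,  0.50130372, -0.72456199,  0.76712422],
       [ 0.        ,  0.        ,  
[... 341 characters left out ...]
15587093,  0.58682453],
       [ 0.15593819,  0.02307731, -0.9874972 ,  1.02573075],
       [ 0.        ,  0.        ,  0.        ,  1.        ]])}
wrist {'fx': 297.8791079935173, 'fy': 297.8791079935173, 'cx': 257.11314822870355, 'cy': 193.5222057714189, 'dist_coeffs': array([-0.05248983,  0.        ,  0.        ,  0.        ,  0.        ]), 'T_tool_cam': array([[ 7.64360891e-05, -9.70571742e-01, -2.40812141e-01,
         6.51439148e-02],
       [ 9.99999441e-01,  3.28199838e-04, -1.00537058e-03,
         9.57849090e-05],
       [ 1.05481878e-03, -2.40811930e-01,  9.70571224e-01,
        -1.37583077e-01],
       [ 0.00000000e+00,  0.00000000e+00,  0.00000000e+00,
         1.00000000e+00]])}
```

View pics/top0.png

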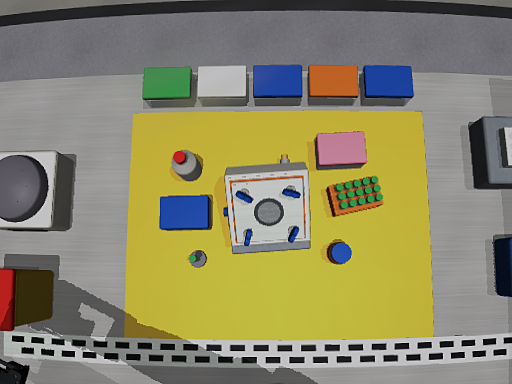

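View pics/side0.png

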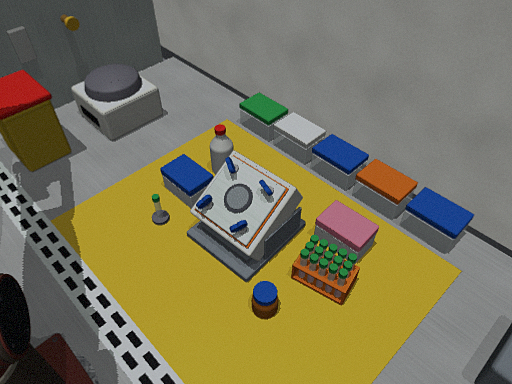

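View pics/wrist0.png

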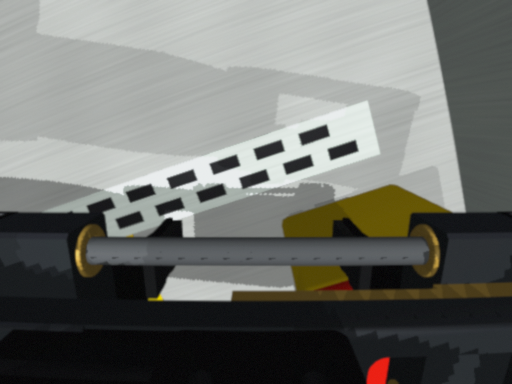

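```bash
cat > h.py <<'E'
import numpy as np, cv2
from cell import imaging, readout
from scipy.spatial.transform import Rotation as R
def K(p): return np.array([[p['fx'],0,p['cx']],[0,p['fy'],p['cy']],[0,0,1]])
def wristT(st):
    T=np.eye(4);T[:3,:3]=R.from_quat(st['tcp_rot']).as_matrix();T[:3,3]=st['tool_pos'];return T
def blue(im):
    h=cv2.cvtColor(im,cv2.COLOR_BGR2HSV)
    return cv2.inRange(h,(100,110,40),(130,255,255))
def blobs(im,roi,mn=15):
    m=blue(im);x0,y0,x1,y1=roi;mm=np.zeros_like(m);mm[y0:y1,x0:x1]=m[y0:y1,x0:x1]
    n,l,s,c=cv2.connectedComponentsWithStats(mm)
    out=[]
    for i in range(1,n):
        if s[i,4]>=mn:
            p=np.argwhere(l==i)[:,::-1].astype(float);v=np.linalg.eigh(np.cov(p.T))[1][:,1]
            out.append((c[i],s[i,4],np.degrees(np.arctan2(v[1],v[0]))))
    return out
def cam(n,st=None):
    p=imaging.camera_params(n)
    E=p['camera_from_world'] if n!='wrist' else np.linalg.inv(wristT(st)@p['T_tool_cam'])
    return p,E
def norm(px,p): return cv2.undistortPoints(np.array(px,float).reshape(-1,1,2),K(p),p['dist_coeffs']).reshape(-1,2)
def ray(px,p,E):
    d=np.c_[norm(px,p),np.ones(len(np.atleast_2d(px)))]@E[:3,:3]
    return -E[:3,:3].T@E[:3,3], d/np.linalg.norm(d,axis=1)[:,None]
def proj(P,p,E):
    return cv2.projectPoints(np.array(P,float).reshape(-1,1,3),cv2.Rodrigues(E[:3,:3])[0],E[:3,3],K(p),p['dist_coeffs'])[0].reshape(-1,2)
def tri(pxa,A,pxb,B):
    return (lambda X:(X[:3]/X[3]).T)(cv2.triangulatePoints(A[1][:3],B[1][:3],norm(pxa,A[0]).T,norm(pxb,B[0]).T))
E
python3 - <<'E'
from h import *
for n,roi in(("top",(222,165,312,255)),("side",(185,150,310,280))):
    im=cv2.imread(f"pics/{n}0.png")
    for b in blobs(im,roi): print(n,b)
    x0,y0,x1,y1=roi
    cv2.imwrite(f"pics/{n}0c.png",cv2.resize(im[y0:y1,x0:x1],None,fx=4.6,fy=4.6,interpolation=cv2.INTER_CUBIC))
E
```

```text
top (array([291.04761905, 192.97142857]), np.int32(105), np.float64(-165.28080731064694))
top (array([243.60747664, 196.43925234]), np.int32(107), np.float64(-150.8628775257816))
top (array([225.5, 211.5]), np.int32(32), np.float64(90.0))
top (array([293.25      , 234.30434783]), np.int32(92), np.float64(116.1624831124835))
top (array([247.56, 237.4 ]), np.int32(75), np.float64(102.23121630015048))
side (array([194.99136691, 176.77985612]), np.int32(695), np.float64(80.58793235155844))
side (array([229.88172043, 164.6344086 ]), np.int32(93), np.float64(67.18035352922571))
side (array([265.54216867, 187.42168675]), np.int32(83), np.float64(52.24684386406922))
side (array([203.890625, 201.3125  ]), np.int32(128), np.float64(141.05117770838376))
side (array([238.14754098, 225.68852459]), np.int32(122), np.float64(152.4862322231887))
```

View pics/top0c.png

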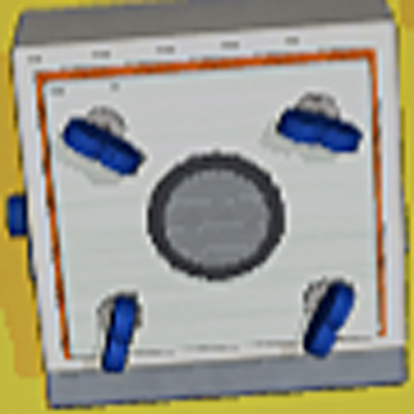

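View pics/side0c.png

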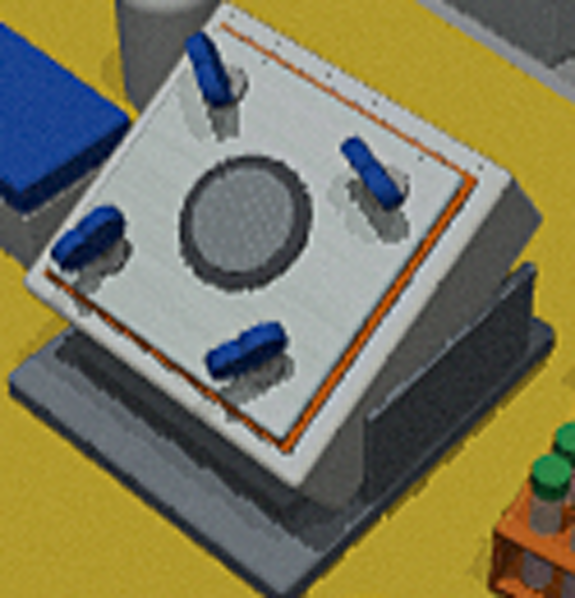

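```bash
cat >> h.py <<'E'
NM=['FL','RR','FR','RL']
XY=np.array([[-50,52],[50,-52],[-50,-52],[50,52]])/1000.
def coverR(yaw): return (R.from_euler('z',yaw)*R.from_euler('y',-np.radians(30))).as_matrix()
E
python3 - <<'E'
from h import *
from scipy.optimize import least_squares
A=cam("top");B=cam("side")
ta=np.array([[247.56,237.4],[291.05,192.97],[293.25,234.3],[243.6,196.44]])
sb=np.array([[203.9,201.3],[265.5,187.4],[238.1,225.7],[229.9,164.6]])
P=tri(ta,A,sb,B);print(P)
def pts(v,h=.026): return v[:3]+np.c_[XY,[h]*4]@coverR(v[3]).T
f=lambda v:np.r_[(proj(pts(v),*A)-ta).ravel(),(proj(pts(v),*B)-sb).ravel()]
r=least_squares(f,[*P.mean(0),0]);print(r.x,np.degrees(r.x[3]),r.fun.round(2))
# alternative: free tilt
g=lambda v:np.r_[f(v)]
Rc=coverR(r.x[3])
for n,C,roi in(("top",A,(222,165,312,255)),("side",B,(185,150,310,280))):
    im=cv2.imread(f"pics/{n}0.png");l=cv2.connectedComponents(blue(im))[1]
    for i,nm in enumerate(NM):
        c=(ta if n=='top' else sb)[i]; px=np.argwhere(l==l[int(round(c[1])),int(round(c[0]))])[:,::-1]
        o,d=ray(px,*C); nrm=Rc[:,2]; s=((r.x[:3]+.026*nrm-o)@nrm)/(d@nrm)
        q=(o+d*s[:,None]-r.x[:3])@Rc; q=q[:,:2]; m=q.mean(0);v=np.linalg.eigh(np.cov(q.T))
        print(n,nm,(m*1000).round(1),np.degrees(np.arctan2(v[1][1,1],v[1][0,1])).round(1),(np.sqrt(v[0])*1000).round(1))
E
```

```text
[[ 0.47808181  0.07147314  0.13514953]
 [ 0.57204487 -0.02606477  0.18348947]
 [ 0.48483017 -0.03240995  0.13599284]
 [ 0.56448458  0.07784218  0.18523576]]
[0.53781738 0.02360142 0.13743465 0.06868967] 3.9356284108160433 [ 0.08 -0.21  0.27 -0.16  0.03 -0.39  0.27 -0.18 -0.29  0.07 -0.39 -0.28
 -0.26  0.2  -0.14  0.2 ]
top FL [-50.6  52.2] 164.4 [ 3.1 12. ]
top RR [ 49.7 -51.4] 69.5 [ 4.1 10.9]
top FR [-51.  -51.9] 154.3 [ 4.  11.1]
top RL [49.6 52.6] 54.0 [ 4.2 10.8]
side FL [-49.5  51.5] 159.4 [ 5.9 10.3]
side RR [ 50.  -53.2] 72.2 [ 2.9 12.2]
side FR [-49.3 -52.3] 148.6 [ 4.8 10.5]
side RL [50.5 52. ] 60.9 [ 3.8 11.8]
```

```bash
cat >> h.py <<'E'
CC=np.array([0.53782,0.02360,0.13743]);YAW=0.06869
def pose(x,y,h,th,c=None,yaw=None):
    """TCP at cover coords (m), tool y at angle th deg in cover frame, tool z into cover"""
    c=CC if c is None else c; Rc=coverR(YAW if yaw is None else yaw)
    t=np.radians(th); Y=np.array([np.cos(t),np.sin(t),0]);Z=np.array([0,0,-1.]);X=np.cross(Y,Z)
    return c+Rc@np.array([x,y,h]), Rc@np.c_[X,Y,Z]
def delta(p,Rt,st=None,base=None):
    st=st or readout.read_state()
    R0=R.from_quat(st['tcp_rot']).as_matrix();p0=st['tool_pos']
    return (R0.T@(p-p0)*100).round(2),(R.from_matrix(R0.T@Rt).as_rotvec()*180/np.pi/6).round(2)
def incover(st):
    Rc=coverR(YAW);q=(st['tool_pos']-CC)@Rc;M=Rc.T@R.from_quat(st['tcp_rot']).as_matrix()
    return (q*1000).round(1),np.degrees(np.arctan2(M[1,1],M[0,1])).round(1),np.degrees(np.arccos(-M[2,2])).round(2), M[:,2].round(3)
E
python3 - <<'E'
from h import *
st=readout.read_state();print(delta(*pose(.08,-.045,.14,61),st))
E
```

```text
(array([-51.93, -47.4 ,  -5.14]), array([-2.18, -4.51,  1.08]))
```

move_arm(targets=[{"tx": -5, "ty": -4.6, "tz": -3, "wx": -0.3, "wy": -0.5, "wz": 0.1, "fingers": 1}, {"tx": -9, "ty": -8.2, "tz": -4, "wx": -0.5, "wy": -0.9, "wz": 0.2, "fingers": 1}, {"tx": -13, "ty": -12, "tz": -5, "wx": -0.7, "wy": -1.3, "wz": 0.3, "fingers": 1}, {"tx": -17, "ty": -15.5, "tz": -5.1, "wx": -0.8, "wy": -1.6, "wz": 0.4, "fingers": 1}, {"tx": -21, "ty": -19, "tz": -5.1, "wx": -1.0, "wy": -2, "wz": 0.5, "fingers": 1}, {"tx": -25, "ty": -23, "tz": -5.1, "wx": -1.2, "wy": -2.4, "wz": 0.6, "fingers": 1}, {"tx": -29, "ty": -26.5, "tz": -5.1, "wx": -1.4, "wy": -2.8, "wz": 0.7, "fingers": 1}, {"tx": -33, "ty": -30, "tz": -5.1, "wx": -1.6, "wy": -3.2, "wz": 0.8, "fingers": 1}])

```text
t: 1.15
tool_pos: [0.4162, 0.2025, 0.2985]
tcp_rot: [0.198, 0.962, 0.056, 0.179]
force: [0.5, 0.3, -0.5]
grip_width: 0.0865
```

Run:
```python
from h import *
st=readout.read_state();print(st['t'],st['joints'].round(3),delta(*pose(.08,-.045,.14,61),st))
```

```text
1.15 [ 0.344 -0.501  2.119 -0.097  1.159 -0.798] (array([-19.62, -16.  ,   3.71]), array([-0.57, -1.29,  0.27]))
```

move_arm(targets=[{"tx": -4, "ty": -3.2, "tz": 0.8, "wx": -0.1, "wy": -0.3, "wz": 0.1}, {"tx": -8, "ty": -6.4, "tz": 1.5, "wx": -0.2, "wy": -0.5, "wz": 0.1}, {"tx": -12, "ty": -9.6, "tz": 2.3, "wx": -0.3, "wy": -0.8, "wz": 0.2}, {"tx": -16, "ty": -12.8, "tz": 3.0, "wx": -0.5, "wy": -1.0, "wz": 0.2}, {"tx": -19.6, "ty": -16, "tz": 3.7, "wx": -0.6, "wy": -1.3, "wz": 0.3}, {"tx": -19.6, "ty": -16, "tz": 3.7, "wx": -0.6, "wy": -1.3, "wz": 0.3}])

```text
invalid input
```

Run:
```python
from h import *
st=readout.read_state();im=imaging.snapshot("wrist");cv2.imwrite("pics/w1.png",im)
print(st['t'],st['joints'].round(3),st['dq'].round(3),incover(st),delta(*pose(.08,-.045,.14,61),st))
C=cam("wrist",st)
Rc=coverR(YAW);print(proj(CC+np.c_[XY,[.028]*4]@Rc.T,*C))
for b in blobs(im,(0,0,512,384),60):print(b)
```

```text
1.15 [ 0.344 -0.501  2.119 -0.097  1.159 -0.798] [-1.082 -0.389  0.327  0.237 -0.413 -1.016] (array([-13.9, 186.8, 194. ]), np.float64(62.8), np.float64(8.46), array([-0.147,  0.011, -0.989])) (array([-19.62, -16.  ,   3.71]), array([-0.57, -1.29,  0.27]))
[[142.08648096 230.38135786]
 [110.28420075 342.43352609]
 [ 67.66554324 268.91347931]
 [185.15350898 308.33742555]]
(array([280.43308081, 183.36447811]), np.int32(4752), np.float64(155.0875246461077))
(array([212.9044586 , 211.30573248]), np.int32(157), np.float64(61.47367331006019))
(array([140.946875, 226.540625]), np.int32(320), np.float64(74.51315709014096))
```

View pics/w1.png

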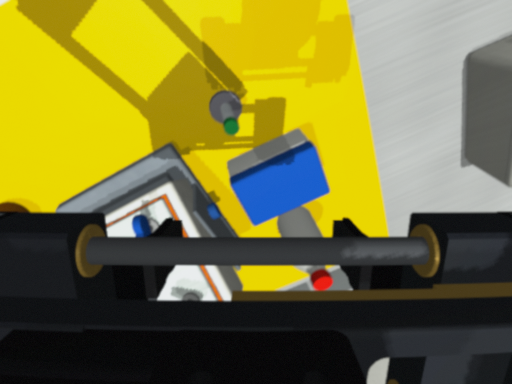

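Run:
```python
from h import *
st=readout.read_state();print(st['t'],st['dq'].round(3),delta(*pose(.08,-.045,.14,61),st))
```

```text
1.2 [ 0.108  0.034 -0.031 -0.006  0.073  0.186] (array([-19.27, -15.55,   3.77]), array([-0.61, -1.24,  0.25]))
```

move_arm(targets=[{"tx": -4, "ty": -3.2, "tz": 0.8, "wx": -0.1, "wy": -0.3, "wz": 0.1, "fingers": 1}, {"tx": -8, "ty": -6.4, "tz": 1.5, "wx": -0.2, "wy": -0.5, "wz": 0.1, "fingers": 1}, {"tx": -12, "ty": -9.6, "tz": 2.3, "wx": -0.3, "wy": -0.8, "wz": 0.2, "fingers": 1}, {"tx": -16, "ty": -12.8, "tz": 3.0, "wx": -0.5, "wy": -1.0, "wz": 0.2, "fingers": 1}, {"tx": -19.2, "ty": -15.5, "tz": 3.7, "wx": -0.6, "wy": -1.2, "wz": 0.3, "fingers": 1}, {"tx": -19.2, "ty": -15.5, "tz": 3.7, "wx": -0.6, "wy": -1.2, "wz": 0.3, "fingers": 1}])

```text
t: 1.95
tool_pos: [0.5381, -0.0161, 0.2972]
tcp_rot: [0.213, 0.943, 0.075, 0.242]
force: [-0.8, 0.1, -0.5]
grip_width: 0.0872
```

Run:
```python
from h import *
st=readout.read_state();im=imaging.snapshot("wrist");cv2.imwrite("pics/w2.png",im)
print(st['t'],st['joints'].round(3),st['dq'].round(3),incover(st),delta(*pose(.08,-.045,.14,61),st))
C=cam("wrist",st)
Rc=coverR(YAW);print(proj(CC+np.c_[XY,[.028]*4]@Rc.T,*C))
for b in blobs(im,(0,0,512,384),60):print(b)
```

```text
1.95 [-0.281 -0.406  2.092  0.21   0.98  -1.482] [ 0.057 -0.027  0.016 -0.008  0.029  0.043] (array([ 77.8, -39.6, 139.6]), np.float64(60.5), np.float64(0.67), array([-0.01 ,  0.005, -1.   ])) (array([-0.46, -0.36, -0.05]), array([-0.  , -0.11, -0.08]))
[[ 2.79447257e+02 -2.93253904e-01]
 [ 2.28461414e+02  1.77959536e+02]
 [ 1.64675113e+02  7.03092153e+01]
 [ 3.38075728e+02  1.16477024e+02]]
(array([282.93349754,  12.32758621]), np.int32(406), np.float64(77.28509830314164))
(array([399.96226994,  17.78190184]), np.int32(3260), np.float64(166.6649717168539))
(array([30.69643542, 67.83595247]), np.int32(2609), np.float64(-152.2566387420397))
(array([165.16608187,  70.01988304]), np.int32(855), np.float64(85.38201913702704))
(array([339.2875226 , 116.32549729]), np.int32(553), np.float64(-175.62500568592827))
(array([229.24823944, 178.40669014]), np.int32(568), np.float64(169.0685883453959))
(array([319.38988095, 231.97916667]), np.int32(336), np.float64(169.31671110363106))
(array([289.04863222, 269.60790274]), np.int32(329), np.float64(172.5217123772035))
(array([178.87214612, 297.05022831]), np.int32(219), np.float64(177.43199654245095))
```

View pics/w2.png

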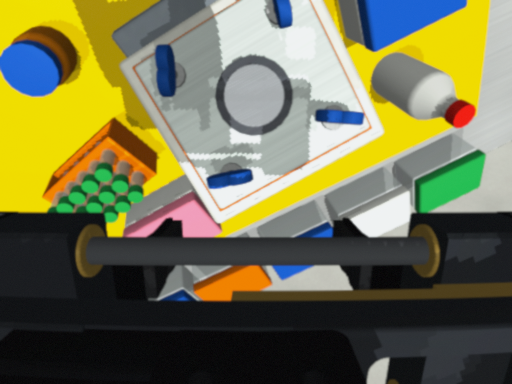

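```bash
cat >> h.py <<'E'
def wingangles(im,C,gray_scale=4,frac=.5):
    Rc=coverR(YAW);big=cv2.resize(im,None,fx=4,fy=4,interpolation=cv2.INTER_CUBIC)
    l=cv2.connectedComponents(blue(big))[1]; out={}
    pr=proj(CC+np.c_[XY,[.028]*4]@Rc.T,*C)
    for i,nm in enumerate(NM):
        q=np.round(pr[i]*4+1.5).astype(int)
        if not(0<=q[0]<2048 and 0<=q[1]<1536): q=np.clip(q,20,[2020,1500])
        k=l[q[1],q[0]]
        if k==0:
            w=l[max(0,q[1]-30):q[1]+30,max(0,q[0]-30):q[0]+30];k=np.bincount(w[w>0]).argmax() if (w>0).any() else 0
        if k==0: continue
        cn=max(cv2.findContours((l==k).astype(np.uint8),cv2.RETR_EXTERNAL,cv2.CHAIN_APPROX_NONE)[0],key=len)[:,0].astype(float)
        cn=cn[(cn>3).all(1)]
        m=cn.mean(0);v=np.linalg.eigh(np.cov((cn-m).T))[1];a=(cn-m)@v[:,1];b=(cn-m)@v[:,0]
        L=(a.max()-a.min())/2;mid=(a.max()+a.min())/2;res=[]
        for s in(1,-1):
            sel=(np.abs(a-mid)<frac*L)&(b*s>0)
            vx,vy,x0,y0=cv2.fitLine(cn[sel].astype(np.float32),cv2.DIST_HUBER,0,.01,.01).ravel()
            P=np.array([[x0-vx*L*.5,y0-vy*L*.5],[x0+vx*L*.5,y0+vy*L*.5]]);P=(P-1.5)/4
            o,d=ray(P,*C);n=np.cross(d[0],d[1]);w=Rc.T@np.cross(n,Rc[:,2])
            res.append(np.degrees(np.arctan2(w[1],w[0]))%180)
        out[nm]=np.round(res,1)
    return out
E
python3 - <<'E'
from h import *
st=readout.read_state();im=imaging.snapshot("wrist");C=cam("wrist",st)
print(st['t'],incover(st),st['joints'].round(3),'F',st['force'].round(2),st['torque'].round(2));print(wingangles(im,C),wingangles(im,C,frac=.7))
print(wingangles(cv2.imread('pics/top0.png'),cam('top')),wingangles(cv2.imread('pics/side0.png'),cam('side')))
print(delta(*pose(*XY[2],.09,61),st))
E
```

```text
2.0 (array([ 77.5, -38.1, 139.8]), np.float64(60.6), np.float64(0.72), array([-0.011,  0.007, -1.   ])) [-0.278 -0.407  2.093  0.21   0.981 -1.481] F [ 0.25  0.61 -0.14] [ 0.03  0.33 -0.02]
{'FL': array([166.5, 161.3]), 'RR': array([71.7, 71.6]), 'FR': array([149.6, 153.1]), 'RL': array([54.8, 56.7])} {'FL': array([165. , 161.3]), 'RR': array([71.7, 72. ]), 'FR': array([151.1, 151.6]), 'RL': array([55.4, 56.7])}
{'FL': array([163.4, 163.2]), 'RR': array([70. , 71.5]), 'FR': array([160.2, 150.5]), 'RL': array([54.4, 56.5])} {'FL': array([163.9, 160.7]), 'RR': array([69.9, 72. ]), 'FR': array([152.9, 150.4]), 'RL': array([55.7, 60.1])}
(array([10.36, -7.47,  5.11]), array([ 0.  , -0.12, -0.07]))
```

move_arm(targets=[{"tx": 4, "ty": -3, "tz": 2, "wx": 0, "wy": 0, "wz": 0, "fingers": -0.2}, {"tx": 8, "ty": -6, "tz": 4, "wx": 0, "wy": -0.1, "wz": -0.1, "fingers": -0.2}, {"tx": 10.4, "ty": -7.5, "tz": 5.1, "wx": 0, "wy": -0.1, "wz": -0.1, "fingers": -0.2}, {"tx": 10.4, "ty": -7.5, "tz": 5.1, "wx": 0, "wy": -0.1, "wz": -0.1, "fingers": -0.2}, {"tx": 10.4, "ty": -7.5, "tz": 5.1, "wx": 0, "wy": -0.1, "wz": -0.1, "fingers": -0.2}])

```text
t: 2.68
tool_pos: [0.4548, -0.0334, 0.193]
tcp_rot: [0.206, 0.943, 0.074, 0.25]
force: [-0.3, -0.2, 1.4]
grip_width: 0.0452
```

Run:
```python
from h import *
st=readout.read_state()
print(st['t'],st['grip_width'],incover(st),st['joints'].round(3),st['dq'].round(3))
print(delta(*pose(*XY[2],.037,61.5),st))
```

```text
2.675 0.045246222962348225 (array([-47.3, -51.2,  91.5]), np.float64(61.5), np.float64(0.21), array([ 0.003,  0.002, -1.   ])) [-0.417 -0.592  2.411  0.313  0.873 -1.706] [-0.002  0.01  -0.025  0.002 -0.002 -0.006]
(array([ 0.21, -0.22,  5.45]), array([ 0.03,  0.02, -0.01]))
```

move_arm(targets=[{"tx": 0.2, "ty": -0.2, "tz": 2.5, "wx": 0, "wy": 0, "wz": 0, "fingers": -0.4}, {"tx": 0.2, "ty": -0.2, "tz": 4.5, "wx": 0, "wy": 0, "wz": 0, "fingers": -0.4}, {"tx": 0.2, "ty": -0.2, "tz": 5.4, "wx": 0, "wy": 0, "wz": 0, "fingers": -0.4}, {"tx": 0.2, "ty": -0.2, "tz": 5.4, "wx": 0, "wy": 0, "wz": 0, "fingers": -0.4}, {"tx": 0.2, "ty": -0.2, "tz": 5.4, "wx": 0, "wy": 0, "wz": 0, "fingers": -0.4}])

```text
t: 3.3
tool_pos: [0.4787, -0.0329, 0.1438]
tcp_rot: [0.206, 0.943, 0.073, 0.249]
force: [0.1, 0.5, 0.2]
grip_width: 0.0261
```

```bash
cat > s.py <<'E'
from h import *
import sys
st=readout.read_state();M=R.from_quat(st['tcp_rot']).as_matrix()
print(round(st['t'],2),'w',st['grip_width'].round(4),incover(st),'j',st['joints'].round(2),'dq',np.abs(st['dq']).max().round(3))
print('toolF',(M.T@st['force']).round(2),'toolT',(M.T@st['torque']).round(3),'jt6',st['joint_torque'][5].round(3))
if len(sys.argv)>1:
    i=NM.index(sys.argv[1]);h,th=float(sys.argv[2])/1000,float(sys.argv[3]);print('delta',delta(*pose(*XY[i],h,th),st))
E
python3 s.py FR 37 61.5
```

```text
Traceback (most recent call last):
  File "s.py", line 4, in <module>
    print(round(st['t'],2),'w',st['grip_width'].round(4),incover(st),'j',st['joints'].round(2),'dq',np.abs(st['dq']).max().round(3))
                               ^^^^^^^^^^^^^^^^^^^^^^
AttributeError: 'float' object has no attribute 'round'
```

```bash
sed -i "s/st\['grip_width'\].round(4)/round(st['grip_width'],4)/" s.py; python3 s.py FR 37 61.5
python3 - <<'E'
from h import *
for n in("side",):
    im=imaging.snapshot(n);cv2.imwrite("pics/s3.png",cv2.resize(im[130:300,150:350],None,fx=3,fy=3,interpolation=cv2.INTER_CUBIC))
E
```

```text
3.3 w 0.0261 (array([-51.2, -52.3,  37. ]), np.float64(61.4), np.float64(0.13), array([ 0.002,  0.002, -1.   ])) j [-0.38 -0.42  2.4   0.35  0.71 -1.74] dq 0.011
toolF [ 0.01  0.6  -0.11] toolT [ 0.152  0.245 -0.003] jt6 0.006
delta (array([-0.09,  0.08, -0.  ]), array([ 0.02,  0.01, -0.02]))
```

View pics/s3.png

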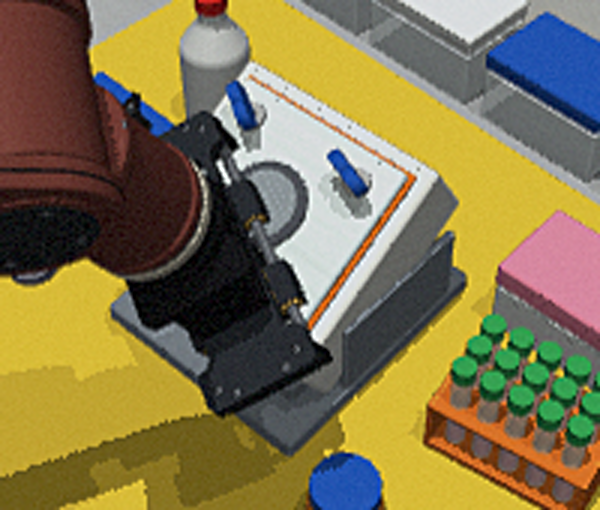

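move_arm(targets=[{"tx": -0.1, "ty": 0.1, "tz": 0, "wx": 0, "wy": 0, "wz": 0, "fingers": -1}, {"tx": -0.1, "ty": 0.1, "tz": 0, "wx": 0, "wy": 0, "wz": 0, "fingers": -1}, {"tx": -0.1, "ty": 0.1, "tz": 0, "wx": 0, "wy": 0, "wz": 0, "fingers": -1}, {"tx": -0.1, "ty": 0.1, "tz": 0, "wx": 0, "wy": 0, "wz": 0, "fingers": -1}], grip_force=60)

```text
t: 3.85
tool_pos: [0.4797, -0.0318, 0.1442]
tcp_rot: [0.206, 0.943, 0.074, 0.249]
force: [1.2, 5.9, 3.4]
grip_width: 0.0096
```

```bash
python3 s.py FR 37 61.5
```

```text
3.85 w 0.0096 (array([-50.1, -51.3,  36.7]), np.float64(61.3), np.float64(0.19), array([ 0.002,  0.003, -1.   ])) j [-0.38 -0.42  2.4   0.35  0.71 -1.73] dq 0.002
toolF [ 0.07  6.61 -2.12] toolT [-0.744  0.247  0.074] jt6 -0.07
delta (array([-0.04, -0.05, -0.03]), array([ 0.03,  0.  , -0.03]))
```

move_arm(targets=[{"tx": -0.1, "ty": -0.1, "tz": 0, "wx": 0, "wy": 0, "wz": 1, "fingers": -1}, {"tx": -0.1, "ty": -0.1, "tz": 0, "wx": 0, "wy": 0, "wz": 2, "fingers": -1}, {"tx": -0.1, "ty": -0.1, "tz": 0, "wx": 0, "wy": 0, "wz": 3, "fingers": -1}, {"tx": -0.1, "ty": -0.1, "tz": 0, "wx": 0, "wy": 0, "wz": 4, "fingers": -1}, {"tx": -0.1, "ty": -0.1, "tz": 0, "wx": 0, "wy": 0, "wz": 5, "fingers": -1}, {"tx": -0.1, "ty": -0.1, "tz": 0, "wx": 0, "wy": 0, "wz": 6, "fingers": -1}, {"tx": -0.1, "ty": -0.1, "tz": 0, "wx": 0, "wy": 0, "wz": 7, "fingers": -1}, {"tx": -0.1, "ty": -0.1, "tz": 0, "wx": 0, "wy": 0, "wz": 7.5, "fingers": -1}])

```text
t: 4.85
tool_pos: [0.4799, -0.0318, 0.1443]
tcp_rot: [0.552, 0.792, 0.165, 0.2]
force: [-0.8, 12.0, 6.3]
grip_width: 0.0096
```

```bash
python3 s.py FR 37 16.3
```

```text
4.85 w 0.0096 (array([-49.9, -51.3,  36.7]), np.float64(16.2), np.float64(0.33), array([ 0.001,  0.006, -1.   ])) j [-0.38 -0.41  2.4   0.35  0.71 -0.95] dq 0.398
toolF [10.66  6.42 -5.39] toolT [-0.813  1.713 -0.148] jt6 -0.166
delta (array([-0.06, -0.03, -0.03]), array([ 0.03, -0.05, -0.01]))
```

move_arm(targets=[{"tx": 0, "ty": 0, "tz": 0, "wx": 0, "wy": 0, "wz": 0, "fingers": -1}, {"tx": 0, "ty": 0, "tz": 0, "wx": 0, "wy": 0, "wz": 0, "fingers": -0.3}, {"tx": 0, "ty": 0, "tz": 0, "wx": 0, "wy": 0, "wz": 0, "fingers": -0.3}, {"tx": 0, "ty": 0, "tz": 0, "wx": 0, "wy": 0, "wz": 0, "fingers": -0.3}, {"tx": 0, "ty": 0, "tz": -2, "wx": 0, "wy": 0, "wz": 0, "fingers": -0.3}, {"tx": 0, "ty": 0, "tz": -5, "wx": 0, "wy": 0, "wz": 0, "fingers": -0.3}, {"tx": 0, "ty": 0, "tz": -5, "wx": 0, "wy": 0, "wz": 0, "fingers": -0.3}])

```text
t: 5.72
tool_pos: [0.4557, -0.0364, 0.1893]
tcp_rot: [0.551, 0.792, 0.163, 0.204]
force: [-0.5, -0.9, 0.5]
grip_width: 0.0305
```

```bash
python3 s.py RL 87 -33.5;  python3 - <<'E'
from h import *
for n in("side","top"):
    im=imaging.snapshot(n);cv2.imwrite(f"pics/{n}4.png",im);print(n,wingangles(im,cam(n)))
E
```

```text
5.72 w 0.0305 (array([-48.6, -54.2,  87.9]), np.float64(16.4), np.float64(0.28), array([ 0.005, -0.001, -1.   ])) j [-0.42 -0.58  2.41  0.32  0.86 -0.93] dq 0.05
toolF [-0.74 -0.45 -0.68] toolT [ 0.285  0.042 -0.086] jt6 0.091
delta (array([ 7.41, 12.46,  0.13]), array([0.05, 0.  , 8.32]))
side {'RR': array([69.5, 72.2]), 'FR': array([107.2, 102.4]), 'RL': array([ 90.9, 119. ])}
top {'FL': array([163.4, 163.3]), 'RR': array([69.5, 71.5]), 'RL': array([54.7, 56.5])}
```

move_arm(targets=[{"tx": 1.5, "ty": 2.5, "tz": 0, "wx": 0, "wy": 0, "wz": 1.6, "fingers": -0.3}, {"tx": 3, "ty": 5, "tz": 0, "wx": 0, "wy": 0, "wz": 3.2, "fingers": -0.3}, {"tx": 4.5, "ty": 7.5, "tz": 0, "wx": 0, "wy": 0, "wz": 4.8, "fingers": -0.3}, {"tx": 6, "ty": 10, "tz": 0, "wx": 0, "wy": 0, "wz": 6.4, "fingers": -0.3}, {"tx": 7.4, "ty": 12.4, "tz": 0.1, "wx": 0.1, "wy": 0, "wz": 8.3, "fingers": -0.3}, {"tx": 7.4, "ty": 12.4, "tz": 0.1, "wx": 0.1, "wy": 0, "wz": 8.3, "fingers": -0.3}, {"tx": 7.4, "ty": 12.4, "tz": 0.1, "wx": 0.1, "wy": 0, "wz": 8.3, "fingers": -0.3}])

```text
t: 6.7
tool_pos: [0.5317, 0.0761, 0.2332]
tcp_rot: [0.835, 0.489, 0.227, 0.111]
force: [-0.0, -0.9, 0.6]
grip_width: 0.0301
```

```bash
python3 s.py RL 37 -33.5;  python3 - <<'E'
from h import *
st=readout.read_state()
im=imaging.snapshot("wrist");cv2.imwrite(f"pics/w5.png",im);print(wingangles(im,cam("wrist",st)))
E
```

```text
6.7 w 0.0301 (array([45.8, 52.8, 84.2]), np.float64(-33.2), np.float64(0.77), array([-0.013,  0.004, -1.   ])) j [-0.04 -0.36  2.18  0.08  0.81  0.43] dq 0.019
toolF [-0.66  0.69 -0.62] toolT [ 0.297 -0.329 -0.037] jt6 0.165
delta (array([0.19, 0.46, 4.71]), array([-0.12,  0.04,  0.04]))
{'RL': array([57.6, 55.5])}
```

View pics/w5.png

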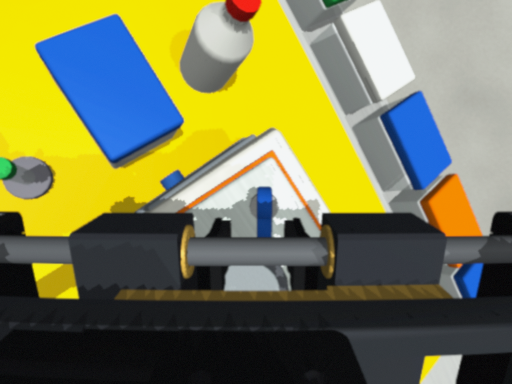

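move_arm(targets=[{"tx": 0.2, "ty": 0.5, "tz": 2, "wx": -0.1, "wy": 0, "wz": 0, "fingers": -0.4}, {"tx": 0.2, "ty": 0.5, "tz": 4, "wx": -0.1, "wy": 0, "wz": 0, "fingers": -0.4}, {"tx": 0.2, "ty": 0.5, "tz": 4.7, "wx": -0.1, "wy": 0, "wz": 0, "fingers": -0.4}, {"tx": 0.2, "ty": 0.5, "tz": 4.7, "wx": -0.1, "wy": 0, "wz": 0, "fingers": -0.4}, {"tx": 0.2, "ty": 0.5, "tz": 4.7, "wx": -0.1, "wy": 0, "wz": 0, "fingers": -0.4}])

```text
t: 7.38
tool_pos: [0.5604, 0.0768, 0.1977]
tcp_rot: [0.835, 0.486, 0.231, 0.116]
force: [-0.1, 0.3, 0.9]
grip_width: 0.0263
```

```bash
python3 s.py RL 37 -33.5
```

```text
7.38 w 0.0263 (array([52.8, 51.5, 39.1]), np.float64(-33.4), np.float64(0.15), array([ 0.   , -0.003, -1.   ])) j [-0.03 -0.24  2.16  0.07  0.7   0.44] dq 0.005
toolF [ 0.5   0.11 -0.85] toolT [ 0.292 -0.279 -0.112] jt6 0.031
delta (array([-0.12, -0.26,  0.21]), array([0.01, 0.02, 0.01]))
```

move_arm(targets=[{"tx": -0.1, "ty": -0.3, "tz": 0.2, "wx": 0, "wy": 0, "wz": 0, "fingers": -0.4}, {"tx": -0.1, "ty": -0.3, "tz": 0.2, "wx": 0, "wy": 0, "wz": 0, "fingers": -1}, {"tx": -0.1, "ty": -0.3, "tz": 0.2, "wx": 0, "wy": 0, "wz": 0, "fingers": -1}, {"tx": -0.1, "ty": -0.3, "tz": 0.2, "wx": 0, "wy": 0, "wz": 0, "fingers": -1}, {"tx": -0.1, "ty": -0.3, "tz": 0.2, "wx": 0, "wy": 0, "wz": 0, "fingers": -1}])

```text
t: 8.0
tool_pos: [0.5592, 0.0775, 0.1943]
tcp_rot: [0.835, 0.486, 0.232, 0.116]
force: [2.7, -2.1, 0.2]
grip_width: 0.0093
```

```bash
python3 s.py RL 37 -78.5
```

```text
8.0 w 0.0093 (array([50. , 52.3, 36.7]), np.float64(-33.4), np.float64(0.16), array([ 0.   , -0.003, -1.   ])) j [-0.03 -0.23  2.17  0.07  0.69  0.44] dq 0.002
toolF [-0.63  3.21  1.15] toolT [-0.165 -0.464 -0.039] jt6 0.03
delta (array([-0.03,  0.01, -0.03]), array([0.02, 0.01, 7.51]))
```

move_arm(targets=[{"tx": 0, "ty": 0, "tz": 0, "wx": 0, "wy": 0, "wz": 1, "fingers": -1}, {"tx": 0, "ty": 0, "tz": 0, "wx": 0, "wy": 0, "wz": 2, "fingers": -1}, {"tx": 0, "ty": 0, "tz": 0, "wx": 0, "wy": 0, "wz": 3, "fingers": -1}, {"tx": 0, "ty": 0, "tz": 0, "wx": 0, "wy": 0, "wz": 4, "fingers": -1}, {"tx": 0, "ty": 0, "tz": 0, "wx": 0, "wy": 0, "wz": 5, "fingers": -1}, {"tx": 0, "ty": 0, "tz": 0, "wx": 0, "wy": 0, "wz": 6, "fingers": -1}, {"tx": 0, "ty": 0, "tz": 0, "wx": 0, "wy": 0, "wz": 7, "fingers": -1}, {"tx": 0, "ty": 0, "tz": 0, "wx": 0, "wy": 0, "wz": 7.5, "fingers": -1}])

```text
t: 9.0
tool_pos: [0.559, 0.0777, 0.1942]
tcp_rot: [0.957, 0.129, 0.258, 0.018]
force: [2.0, -1.1, 0.8]
grip_width: 0.0096
```

move_arm(targets=[{"tx": 0, "ty": 0, "tz": 0, "wx": 0, "wy": 0, "wz": 0, "fingers": -1}])

```text
t: 9.12
tool_pos: [0.559, 0.0777, 0.1942]
tcp_rot: [0.957, 0.13, 0.258, 0.018]
force: [2.0, -2.2, 0.6]
grip_width: 0.0098
```

```bash
python3 s.py RL 37 -78.5
```

```text
9.12 w 0.0098 (array([49.9, 52.5, 36.7]), np.float64(-78.4), np.float64(0.14), array([ 0.   , -0.002, -1.   ])) j [-0.03 -0.23  2.17  0.07  0.69  1.23] dq 0.021
toolF [1.43 2.64 0.43] toolT [-0.201 -0.125  0.003] jt6 0.271
delta (array([-0.  ,  0.06, -0.03]), array([0.02, 0.  , 0.02]))
```

move_arm(targets=[{"tx": 0, "ty": 0, "tz": 0, "wx": 0, "wy": 0, "wz": 0, "fingers": -0.3}, {"tx": 0, "ty": 0, "tz": 0, "wx": 0, "wy": 0, "wz": 0, "fingers": -0.3}, {"tx": 0, "ty": 0, "tz": 0, "wx": 0, "wy": 0, "wz": 0, "fingers": -0.3}, {"tx": 0, "ty": 0, "tz": -3, "wx": 0, "wy": 0, "wz": 0, "fingers": -0.3}, {"tx": 0, "ty": 0, "tz": -7, "wx": 0, "wy": 0, "wz": 0, "fingers": -0.3}, {"tx": -8, "ty": 0, "tz": -12, "wx": 0, "wy": 0, "wz": 0, "fingers": -0.3}, {"tx": -8, "ty": 0, "tz": -12, "wx": 0, "wy": 0, "wz": 0, "fingers": -0.3}, {"tx": -8, "ty": 0, "tz": -12, "wx": 0, "wy": 0, "wz": 0, "fingers": -0.3}])

```text
t: 10.12
tool_pos: [0.4314, 0.0529, 0.2593]
tcp_rot: [0.957, 0.13, 0.259, 0.019]
force: [1.8, 0.3, 0.5]
grip_width: 0.0305
```

```bash
python3 s.py RL 37 -78.5;  python3 - <<'E'
from h import *
for n in("wrist","side","top"):
    st=readout.read_state()
    im=imaging.snapshot(n);cv2.imwrite(f"pics/{n}6.png",im);print(n,wingangles(im,cam(n,st)),wingangles(im,cam(n,st),frac=.7))
E
```

```text
10.12 w 0.0305 (array([-29.3,  36.6, 157.6]), np.float64(-78.4), np.float64(0.21), array([ 0.002, -0.003, -1.   ])) j [-0.13 -0.75  2.37  0.11  1.01  1.13] dq 0.076
toolF [1.82 0.19 0.51] toolT [ 0.061 -0.425 -0.032] jt6 -0.168
delta (array([ 8.06,  0.03, 12.07]), array([ 0.03, -0.01,  0.01]))
wrist {'FL': array([165.1, 162.9]), 'RR': array([70.1, 73.9]), 'RL': array([10.1, 12.1])} {'FL': array([165.1, 163.7]), 'RR': array([71.5, 73.5]), 'RL': array([10.6, 11.7])}
side {'FL': array([145.6, 160.8]), 'RR': array([69. , 71.9]), 'FR': array([108.8, 104.6]), 'RL': array([ 9.2, 13. ])} {'FL': array([156.5, 161.2]), 'RR': array([69.9, 71.5]), 'FR': array([107.1, 105.3]), 'RL': array([12.8, 14.7])}
top {'FL': array([163.5, 164.1]), 'RR': array([70. , 71.5]), 'FR': array([105.6, 106.2]), 'RL': array([13.1, 13.4])} {'FL': array([164. , 163.7]), 'RR': array([68.4, 70.7]), 'FR': array([105.9, 106.5]), 'RL': array([12.1, 11.6])}
```

View pics/wrist6.png

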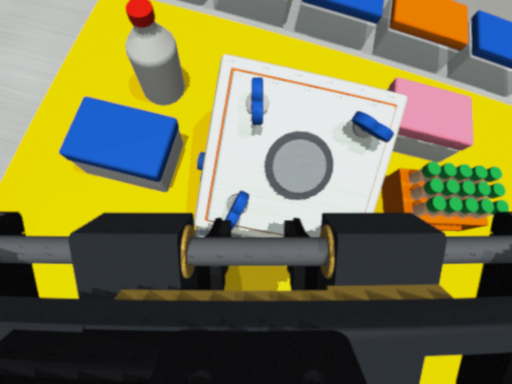

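View pics/side6.png

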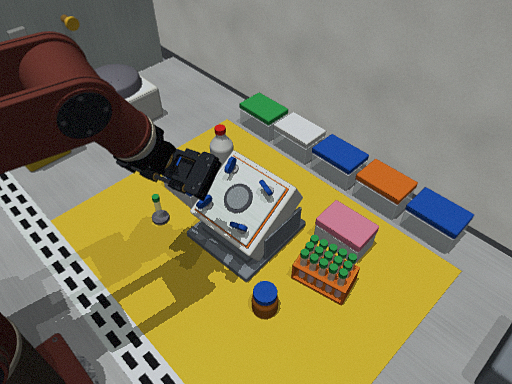

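move_arm(targets=[{"tx": 5, "ty": 0, "tz": 2.5, "wx": 0, "wy": 0, "wz": 0, "fingers": -0.4}, {"tx": 8.1, "ty": 0, "tz": 6, "wx": 0, "wy": 0, "wz": 0, "fingers": -0.4}, {"tx": 8.1, "ty": 0, "tz": 9, "wx": 0, "wy": 0, "wz": 0, "fingers": -0.4}, {"tx": 8.1, "ty": 0, "tz": 11, "wx": 0, "wy": 0, "wz": 0, "fingers": -0.4}, {"tx": 8.1, "ty": 0, "tz": 12, "wx": 0, "wy": 0, "wz": 0, "fingers": -0.4}, {"tx": 8.1, "ty": 0, "tz": 12, "wx": 0, "wy": 0, "wz": 0, "fingers": -0.4}, {"tx": 8.1, "ty": 0, "tz": 12, "wx": 0, "wy": 0, "wz": 0, "fingers": -0.4}])

```text
t: 11.15
tool_pos: [0.5598, 0.0781, 0.195]
tcp_rot: [0.957, 0.13, 0.258, 0.018]
force: [0.3, 0.0, 0.6]
grip_width: 0.026
```

```bash
python3 s.py RL 37 -78.5
```

```text
11.15 w 0.026 (array([51. , 52.9, 37. ]), np.float64(-78.4), np.float64(0.13), array([ 0.   , -0.002, -1.   ])) j [-0.03 -0.23  2.16  0.07  0.69  1.23] dq 0.018
toolF [ 0.55  0.13 -0.36] toolT [ 0.061 -0.49  -0.045] jt6 0.026
delta (array([-0.12,  0.06, -0.  ]), array([0.02, 0.  , 0.01]))
```

Grip and start turning home (to well short of the earliest stop first).

move_arm(targets=[{"tx": -0.1, "ty": 0, "tz": 0, "wx": 0, "wy": 0, "wz": 0, "fingers": -1}, {"tx": -0.1, "ty": 0, "tz": 0, "wx": 0, "wy": 0, "wz": 0, "fingers": -1}, {"tx": -0.1, "ty": 0, "tz": 0, "wx": 0, "wy": 0, "wz": 0, "fingers": -1}, {"tx": -0.1, "ty": 0, "tz": 0, "wx": 0, "wy": 0, "wz": 1, "fingers": -1}, {"tx": -0.1, "ty": 0, "tz": 0, "wx": 0, "wy": 0, "wz": 2, "fingers": -1}, {"tx": -0.1, "ty": 0, "tz": 0, "wx": 0, "wy": 0, "wz": 3, "fingers": -1}, {"tx": -0.1, "ty": 0, "tz": 0, "wx": 0, "wy": 0, "wz": 4, "fingers": -1}, {"tx": -0.1, "ty": 0, "tz": 0, "wx": 0, "wy": 0, "wz": 4.5, "fingers": -1}])

```text
t: 12.15
tool_pos: [0.5587, 0.0779, 0.1944]
tcp_rot: [0.961, -0.098, 0.255, -0.043]
force: [-2.5, 0.1, 3.4]
grip_width: 0.0097
```

```bash
python3 s.py RL 37 -78.5
```

```text
12.15 w 0.0097 (array([49.8, 52.7, 37.1]), np.float64(-105.5), np.float64(0.13), array([-0.   , -0.002, -1.   ])) j [-0.03 -0.24  2.17  0.07  0.69  1.7 ] dq 0.398
toolF [-0.49 -0.12 -4.2 ] toolT [-0.116 -0.658 -0.144] jt6 -0.192
delta (array([0.04, 0.06, 0.01]), array([ 0.02,  0.  , -4.51]))
```

move_arm(targets=[{"tx": 0, "ty": 0, "tz": 0, "wx": 0, "wy": 0, "wz": 0.5, "fingers": -1}, {"tx": 0, "ty": 0, "tz": 0, "wx": 0, "wy": 0, "wz": 1.0, "fingers": -1}, {"tx": 0, "ty": 0, "tz": 0, "wx": 0, "wy": 0, "wz": 1.5, "fingers": -1}, {"tx": 0, "ty": 0, "tz": 0, "wx": 0, "wy": 0, "wz": 2, "fingers": -1}])

```text
t: 12.65
tool_pos: [0.5588, 0.078, 0.1945]
tcp_rot: [0.946, -0.198, 0.249, -0.069]
force: [-3.0, 1.3, 3.3]
grip_width: 0.0095
```

```bash
python3 s.py
```

```text
12.65 w 0.0095 (array([49.9, 52.8, 37.1]), np.float64(-117.5), np.float64(0.12), array([ 0.   , -0.002, -1.   ])) j [-0.03 -0.24  2.17  0.07  0.69  1.91] dq 0.415
toolF [-1.46 -0.98 -4.28] toolT [-0.076 -0.668 -0.14 ] jt6 -0.428
```

move_arm(targets=[{"tx": 0, "ty": 0, "tz": 0, "wx": 0, "wy": 0, "wz": 0.5, "fingers": -1}, {"tx": 0, "ty": 0, "tz": 0, "wx": 0, "wy": 0, "wz": 1.0, "fingers": -1}, {"tx": 0, "ty": 0, "tz": 0, "wx": 0, "wy": 0, "wz": 1.5, "fingers": -1}])

```text
t: 13.02
tool_pos: [0.5588, 0.078, 0.1945]
tcp_rot: [0.927, -0.271, 0.243, -0.089]
force: [-2.4, 0.9, 3.9]
grip_width: 0.0099
```

```bash
python3 s.py
```

```text
13.03 w 0.0099 (array([49.9, 52.9, 37.1]), np.float64(-126.5), np.float64(0.11), array([ 0.   , -0.002, -1.   ])) j [-0.03 -0.24  2.17  0.07  0.69  2.07] dq 0.416
toolF [-0.65 -0.84 -4.57] toolT [-0.1   -0.632 -0.095] jt6 -0.434
```

move_arm(targets=[{"tx": 0, "ty": 0, "tz": 0, "wx": 0, "wy": 0, "wz": 0.4, "fingers": -1}, {"tx": 0, "ty": 0, "tz": 0, "wx": 0, "wy": 0, "wz": 0.8, "fingers": -1}])

```text
t: 13.28
tool_pos: [0.5588, 0.0781, 0.1944]
tcp_rot: [0.915, -0.309, 0.239, -0.099]
force: [-1.7, 1.7, 3.5]
grip_width: 0.0096
```

```bash
python3 s.py
```

```text
13.28 w 0.0096 (array([49.9, 52.9, 37.1]), np.float64(-131.3), np.float64(0.11), array([-0.   , -0.002, -1.   ])) j [-0.03 -0.24  2.17  0.07  0.69  2.15] dq 0.324
toolF [-0.92 -1.63 -3.83] toolT [-0.062 -0.657 -0.498] jt6 0.047
```

move_arm(targets=[{"tx": 0, "ty": 0, "tz": 0, "wx": 0, "wy": 0, "wz": 0.2, "fingers": -1}, {"tx": 0, "ty": 0, "tz": 0, "wx": 0, "wy": 0, "wz": 0.3, "fingers": -1}])

```text
t: 13.52
tool_pos: [0.5588, 0.078, 0.1945]
tcp_rot: [0.91, -0.323, 0.238, -0.102]
force: [-4.5, 2.7, 6.3]
grip_width: 0.0096
```

```bash
python3 s.py
```

```text
13.53 w 0.0096 (array([49.9, 52.9, 37. ]), np.float64(-132.9), np.float64(0.13), array([-0.   , -0.002, -1.   ])) j [-0.03 -0.24  2.17  0.07  0.69  2.18] dq 0.079
toolF [-2.47 -1.83 -7.59] toolT [-0.072 -0.759 -0.938] jt6 0.87
```

move_arm(targets=[{"tx": 0, "ty": 0, "tz": 0, "wx": 0, "wy": 0, "wz": 0.3, "fingers": -0.3}, {"tx": 0, "ty": 0, "tz": 0, "wx": 0, "wy": 0, "wz": 0, "fingers": -0.3}, {"tx": 0, "ty": 0, "tz": 0, "wx": 0, "wy": 0, "wz": 0, "fingers": -0.3}, {"tx": 0, "ty": 0, "tz": -3, "wx": 0, "wy": 0, "wz": 0, "fingers": -0.3}, {"tx": 0, "ty": 0, "tz": -5, "wx": 0, "wy": 0, "wz": 0, "fingers": -0.3}, {"tx": 0, "ty": 0, "tz": -6, "wx": 0, "wy": 0, "wz": -1.6, "fingers": -0.3}, {"tx": 0, "ty": 0, "tz": -6, "wx": 0, "wy": 0, "wz": -3.2, "fingers": -0.3}, {"tx": 0, "ty": 0, "tz": -6, "wx": 0, "wy": 0, "wz": -4.8, "fingers": -0.3}])

```text
t: 14.52
tool_pos: [0.5287, 0.0757, 0.2458]
tcp_rot: [0.962, -0.084, 0.256, -0.039]
force: [-0.1, -0.9, -0.3]
grip_width: 0.0303
```

```bash
python3 s.py FR 87 16
```

```text
14.53 w 0.0303 (array([49.4, 52.6, 96.6]), np.float64(-103.9), np.float64(0.15), array([-0.001, -0.002, -1.   ])) j [-0.04 -0.39  2.18  0.07  0.83  1.68] dq 1.329
toolF [-0.08  0.96  0.19] toolT [-0.036 -0.463 -0.048] jt6 1.788
delta (array([-7.13, 12.54,  0.99]), array([ 1.000e-02,  3.000e-02, -1.999e+01]))
```

move_arm(targets=[{"tx": -0.9, "ty": 1.6, "tz": 0, "wx": 0, "wy": 0, "wz": -1.7, "fingers": -0.3}, {"tx": -1.8, "ty": 3.2, "tz": 0, "wx": 0, "wy": 0, "wz": -3.4, "fingers": -0.3}, {"tx": -2.7, "ty": 4.8, "tz": 0, "wx": 0, "wy": 0, "wz": -5.1, "fingers": -0.3}, {"tx": -3.6, "ty": 6.4, "tz": 0, "wx": 0, "wy": 0, "wz": -6.8, "fingers": -0.3}, {"tx": -4.5, "ty": 8, "tz": 0, "wx": 0, "wy": 0, "wz": -8.5, "fingers": -0.3}, {"tx": -5.4, "ty": 9.6, "tz": 0, "wx": 0, "wy": 0, "wz": -10.2, "fingers": -0.3}, {"tx": -6.3, "ty": 11.2, "tz": 0, "wx": 0, "wy": 0, "wz": -11.9, "fingers": -0.3}, {"tx": -7.1, "ty": 12.5, "tz": 0, "wx": 0, "wy": 0, "wz": -13.6, "fingers": -0.3}])

```text
t: 15.52
tool_pos: [0.4492, -0.0341, 0.1958]
tcp_rot: [0.784, 0.565, 0.219, 0.137]
force: [0.6, -0.8, -0.0]
grip_width: 0.0304
```

```bash
python3 s.py FR 87 16
python3 - <<'E'
from h import *
for n in("side","top"):
    im=imaging.snapshot(n);cv2.imwrite(f"pics/{n}7.png",im);print(n,wingangles(im,cam(n)),wingangles(im,cam(n),frac=.7))
E
```

```text
15.53 w 0.0304 (array([-50.8, -51.5,  96.7]), np.float64(-22.3), np.float64(0.16), array([-0.001, -0.003, -1.   ])) j [-0.42 -0.62  2.42  0.3   0.89 -0.24] dq 1.869
toolF [-0.57  0.7   0.26] toolT [ 0.347 -0.238 -0.047] jt6 2.499
delta (array([-0.01,  0.1 ,  0.97]), array([-0.01,  0.03, -6.38]))
side {'RR': array([69.4, 72.3]), 'FR': array([108.2, 102.1]), 'RL': array([139.7, 166.5])} {'RR': array([70.1, 71.5]), 'FR': array([107.1, 103.7]), 'RL': array([139.8, 168. ])}
top {'FL': array([163.5, 163.3]), 'RR': array([70. , 71.5]), 'FR': array([115.8,  91.9]), 'RL': array([140.4, 139. ])} {'FL': array([163.8, 163.8]), 'RR': array([68.5, 70.7]), 'FR': array([114. , 115.2]), 'RL': array([140.2, 140. ])}
```

```bash
python3 s.py FR 37 16
```

```text
15.62 w 0.0306 (array([-51.4, -51.7,  96.5]), np.float64(-22.6), np.float64(0.21), array([-0.002, -0.003, -1.   ])) j [-0.42 -0.62  2.42  0.3   0.89 -0.23] dq 0.222
toolF [0.57 0.11 0.02] toolT [ 0.35  -0.226 -0.073] jt6 -2.183
delta (array([0.05, 0.15, 5.95]), array([-0.02,  0.03, -6.44]))
```

move_arm(targets=[{"tx": 0, "ty": 0.1, "tz": 0, "wx": 0, "wy": 0, "wz": -1.7, "fingers": -0.4}, {"tx": 0, "ty": 0.1, "tz": 0.3, "wx": 0, "wy": 0, "wz": -3.4, "fingers": -0.4}, {"tx": 0, "ty": 0.1, "tz": 1, "wx": 0, "wy": 0, "wz": -5.1, "fingers": -0.4}, {"tx": 0, "ty": 0.1, "tz": 2, "wx": 0, "wy": 0, "wz": -6.4, "fingers": -0.4}, {"tx": 0, "ty": 0.1, "tz": 4, "wx": 0, "wy": 0, "wz": -6.4, "fingers": -0.4}, {"tx": 0, "ty": 0.1, "tz": 5.9, "wx": 0, "wy": 0, "wz": -6.4, "fingers": -0.4}, {"tx": 0, "ty": 0.1, "tz": 5.9, "wx": 0, "wy": 0, "wz": -6.4, "fingers": -0.4}, {"tx": 0, "ty": 0.1, "tz": 5.9, "wx": 0, "wy": 0, "wz": -6.4, "fingers": -0.4}])

```text
t: 16.62
tool_pos: [0.4801, -0.0318, 0.1461]
tcp_rot: [0.557, 0.789, 0.162, 0.201]
force: [0.8, 0.5, -0.1]
grip_width: 0.0263
```

```bash
python3 s.py FR 37 16
```

```text
16.62 w 0.0263 (array([-48.9, -51.3,  38.2]), np.float64(15.7), np.float64(0.13), array([-0.001, -0.002, -1.   ])) j [-0.37 -0.42  2.4   0.33  0.71 -0.92] dq 0.018
toolF [0.28 0.74 0.52] toolT [ 0.33   0.021 -0.027] jt6 0.073
delta (array([-0.04, -0.13,  0.12]), array([-0.01,  0.02, -0.05]))
```

move_arm(targets=[{"tx": 0, "ty": -0.1, "tz": 0.1, "wx": 0, "wy": 0, "wz": 0, "fingers": -1}, {"tx": 0, "ty": -0.1, "tz": 0.1, "wx": 0, "wy": 0, "wz": 0, "fingers": -1}, {"tx": 0, "ty": -0.1, "tz": 0.1, "wx": 0, "wy": 0, "wz": 0, "fingers": -1}, {"tx": 0, "ty": -0.1, "tz": 0.1, "wx": 0, "wy": 0, "wz": 1, "fingers": -1}, {"tx": 0, "ty": -0.1, "tz": 0.1, "wx": 0, "wy": 0, "wz": 2, "fingers": -1}, {"tx": 0, "ty": -0.1, "tz": 0.1, "wx": 0, "wy": 0, "wz": 3, "fingers": -1}, {"tx": 0, "ty": -0.1, "tz": 0.1, "wx": 0, "wy": 0, "wz": 4, "fingers": -1}, {"tx": 0, "ty": -0.1, "tz": 0.1, "wx": 0, "wy": 0, "wz": 4.5, "fingers": -1}])

```text
t: 17.62
tool_pos: [0.4798, -0.0324, 0.1448]
tcp_rot: [0.726, 0.637, 0.205, 0.158]
force: [-2.7, 0.8, 3.1]
grip_width: 0.0095
```

```bash
python3 s.py
```

```text
17.62 w 0.0095 (array([-49.8, -51.9,  37.3]), np.float64(-11.3), np.float64(0.15), array([-0.   , -0.003, -1.   ])) j [-0.38 -0.42  2.4   0.33  0.7  -0.45] dq 0.398
toolF [ 0.79 -0.87 -4.01] toolT [ 0.477 -0.035 -0.186] jt6 -0.159
```

move_arm(targets=[{"tx": 0, "ty": 0, "tz": 0, "wx": 0, "wy": 0, "wz": 0.5, "fingers": -1}, {"tx": 0, "ty": 0, "tz": 0, "wx": 0, "wy": 0, "wz": 1.0, "fingers": -1}])

```text
t: 17.88
tool_pos: [0.4797, -0.0324, 0.1447]
tcp_rot: [0.758, 0.599, 0.213, 0.147]
force: [-2.8, 1.1, 2.8]
grip_width: 0.0094
```

```bash
python3 s.py
```

```text
17.88 w 0.0094 (array([-49.9, -51.9,  37.2]), np.float64(-17.3), np.float64(0.15), array([-0.   , -0.003, -1.   ])) j [-0.38 -0.42  2.4   0.33  0.71 -0.35] dq 0.418
toolF [ 0.94 -1.33 -3.79] toolT [ 0.476 -0.128 -0.172] jt6 -0.385
```

move_arm(targets=[{"tx": 0, "ty": 0, "tz": 0, "wx": 0, "wy": 0, "wz": 0.5, "fingers": -1}, {"tx": 0, "ty": 0, "tz": 0, "wx": 0, "wy": 0, "wz": 1.0, "fingers": -1}])

```text
t: 18.12
tool_pos: [0.4797, -0.0324, 0.1447]
tcp_rot: [0.788, 0.558, 0.22, 0.136]
force: [-3.4, 1.3, 4.4]
grip_width: 0.0094
```

```bash
python3 s.py
```

```text
18.12 w 0.0094 (array([-49.9, -51.9,  37.2]), np.float64(-23.3), np.float64(0.15), array([-0.001, -0.003, -1.   ])) j [-0.38 -0.42  2.4   0.33  0.71 -0.24] dq 0.416
toolF [ 1.14 -1.24 -5.51] toolT [ 0.493 -0.179 -0.225] jt6 -0.384
```

move_arm(targets=[{"tx": 0, "ty": 0, "tz": 0, "wx": 0, "wy": 0, "wz": 0.5, "fingers": -1}])

```text
t: 18.25
tool_pos: [0.4797, -0.0324, 0.1447]
tcp_rot: [0.803, 0.537, 0.224, 0.13]
force: [-2.9, 0.1, 3.7]
grip_width: 0.0098
```

```bash
python3 s.py
```

```text
18.25 w 0.0098 (array([-49.9, -51.9,  37.3]), np.float64(-26.3), np.float64(0.15), array([-0.001, -0.003, -1.   ])) j [-0.38 -0.42  2.4   0.33  0.71 -0.19] dq 0.417
toolF [-0.05 -0.67 -4.64] toolT [ 0.574 -0.237 -0.163] jt6 -0.384
```

move_arm(targets=[{"tx": 0, "ty": 0, "tz": 0, "wx": 0, "wy": 0, "wz": 0.5, "fingers": -1}])

```text
t: 18.38
tool_pos: [0.4797, -0.0324, 0.1447]
tcp_rot: [0.817, 0.516, 0.227, 0.124]
force: [-3.8, 0.8, 4.8]
grip_width: 0.0097
```

```bash
python3 s.py
```

```text
18.38 w 0.0097 (array([-49.9, -51.8,  37.2]), np.float64(-29.3), np.float64(0.15), array([-0.001, -0.002, -1.   ])) j [-0.38 -0.42  2.4   0.33  0.71 -0.14] dq 0.417
toolF [ 0.52 -1.24 -6.04] toolT [ 0.527 -0.224 -0.182] jt6 -0.384
```

move_arm(targets=[{"tx": 0, "ty": 0, "tz": 0, "wx": 0, "wy": 0, "wz": 0.5, "fingers": -1}])

```text
t: 18.5
tool_pos: [0.4796, -0.0324, 0.1447]
tcp_rot: [0.83, 0.495, 0.23, 0.118]
force: [-4.5, 0.6, 4.7]
grip_width: 0.0092
```

```bash
python3 s.py
```

```text
18.5 w 0.0092 (array([-50. , -51.8,  37.3]), np.float64(-32.3), np.float64(0.15), array([-0.001, -0.002, -1.   ])) j [-0.38 -0.42  2.4   0.33  0.71 -0.09] dq 0.416
toolF [-0.07 -1.73 -6.31] toolT [ 0.601 -0.222 -0.136] jt6 -0.384
```

move_arm(targets=[{"tx": 0, "ty": 0, "tz": 0, "wx": 0, "wy": 0, "wz": 0.5, "fingers": -1}])

```text
t: 18.62
tool_pos: [0.4796, -0.0323, 0.1447]
tcp_rot: [0.842, 0.473, 0.233, 0.112]
force: [-3.2, 0.6, 3.5]
grip_width: 0.0097
```

```bash
python3 s.py
```

```text
18.62 w 0.0097 (array([-50. , -51.8,  37.2]), np.float64(-35.3), np.float64(0.15), array([-0.001, -0.002, -1.   ])) j [-0.38 -0.42  2.4   0.33  0.71 -0.03] dq 0.408
toolF [ 0.15 -1.25 -4.63] toolT [ 0.555 -0.227 -0.646] jt6 0.083
```

move_arm(targets=[{"tx": 0, "ty": 0, "tz": 0, "wx": 0, "wy": 0, "wz": 0.5, "fingers": -1}])

```text
t: 18.75
tool_pos: [0.4796, -0.0323, 0.1447]
tcp_rot: [0.854, 0.451, 0.236, 0.106]
force: [-2.1, 1.6, 3.1]
grip_width: 0.0099
```

```bash
python3 s.py
```

```text
18.75 w 0.0099 (array([-50. , -51.8,  37.3]), np.float64(-38.2), np.float64(0.16), array([-0.001, -0.003, -1.   ])) j [-0.38 -0.42  2.4   0.33  0.71  0.02] dq 0.409
toolF [ 1.26 -1.17 -3.72] toolT [ 0.514 -0.185 -1.116] jt6 0.632
```

move_arm(targets=[{"tx": 0, "ty": 0, "tz": 0, "wx": 0, "wy": 0, "wz": 0, "fingers": -0.3}, {"tx": 0, "ty": 0, "tz": 0, "wx": 0, "wy": 0, "wz": -0.3, "fingers": -0.3}, {"tx": 0, "ty": 0, "tz": 0, "wx": 0, "wy": 0, "wz": -0.3, "fingers": -0.3}, {"tx": 0, "ty": 0, "tz": -3, "wx": 0, "wy": 0, "wz": 0, "fingers": -0.3}, {"tx": 0, "ty": 0, "tz": -6, "wx": 0, "wy": 0, "wz": 0, "fingers": -0.3}, {"tx": 0, "ty": 0, "tz": -6, "wx": 0, "wy": 0, "wz": 0, "fingers": -0.3}])

```text
t: 19.5
tool_pos: [0.4507, -0.0349, 0.1987]
tcp_rot: [0.854, 0.451, 0.237, 0.108]
force: [-0.1, -0.1, 0.3]
grip_width: 0.0306
```

```bash
python3 s.py RR 92 -18.5
python3 - <<'E'
from h import *
for n in("side","top"):
    im=imaging.snapshot(n);cv2.imwrite(f"pics/{n}8.png",im);print(n,wingangles(im,cam(n)),wingangles(im,cam(n),frac=.7))
E
```

```text
19.5 w 0.0306 (array([-48.1, -52.4,  98.6]), np.float64(-38.2), np.float64(0.35), array([ 0.004, -0.005, -1.   ])) j [-0.42 -0.62  2.41  0.3   0.89  0.04] dq 0.053
toolF [ 0.01  0.12 -0.32] toolT [ 0.268 -0.288 -0.02 ] jt6 0.092
delta (array([6.1 , 7.68, 0.69]), array([ 0.05,  0.02, -3.28]))
side {'RR': array([69.5, 71.9]), 'FR': array([55.6, 59.7]), 'RL': array([140.9, 132. ])} {'RR': array([70.2, 71.4]), 'FR': array([56.1, 56.6]), 'RL': array([138.8, 133.7])}
top {'FL': array([163.4, 163.2]), 'RR': array([70. , 71.5]), 'FR': array([57.6, 49.8]), 'RL': array([140.3, 139. ])} {'FL': array([164. , 163.7]), 'RR': array([69. , 70.7]), 'FR': array([56.9, 51.9]), 'RL': array([140.6, 140. ])}
```

move_arm(targets=[{"tx": 2, "ty": 2.6, "tz": 0.2, "wx": 0, "wy": 0, "wz": -1.1, "fingers": -0.4}, {"tx": 4, "ty": 5.2, "tz": 0.5, "wx": 0, "wy": 0, "wz": -2.2, "fingers": -0.4}, {"tx": 6.1, "ty": 7.7, "tz": 0.7, "wx": 0, "wy": 0, "wz": -3.3, "fingers": -0.4}, {"tx": 6.1, "ty": 7.7, "tz": 0.7, "wx": 0, "wy": 0, "wz": -3.3, "fingers": -0.4}, {"tx": 6.1, "ty": 7.7, "tz": 0.7, "wx": 0, "wy": 0, "wz": -3.3, "fingers": -0.4}])

```text
t: 20.23
tool_pos: [0.537, -0.0274, 0.2367]
tcp_rot: [0.765, 0.591, 0.213, 0.143]
force: [-0.5, -0.6, -0.7]
grip_width: 0.0259
```

```bash
python3 s.py RR 37 -18.5
python3 - <<'E'
from h import *
st=readout.read_state()
im=imaging.snapshot("wrist");cv2.imwrite(f"pics/w9.png",im);print(wingangles(im,cam("wrist",st)))
E
```

```text
20.23 w 0.0259 (array([ 45.8, -50.8,  88.1]), np.float64(-18.5), np.float64(0.28), array([-0.005, -0.001, -1.   ])) j [-0.31 -0.36  2.18  0.24  0.85 -0.17] dq 0.024
toolF [-0.76 -0.6   0.33] toolT [ 0.331 -0.177 -0.026] jt6 0.028
delta (array([0.03, 0.45, 5.11]), array([-0.04,  0.02, -0.  ]))
{'FL': array([165.1, 162.9]), 'RR': array([71.5, 69.4]), 'RL': array([140.3, 139. ])}
```

View pics/w9.png

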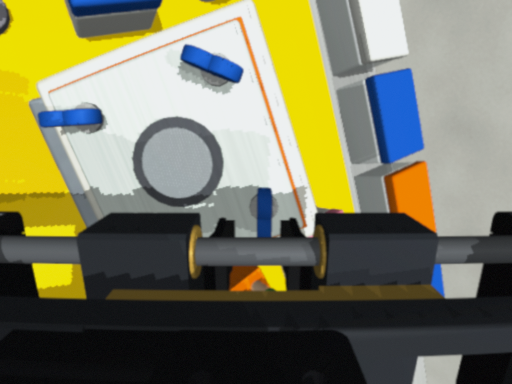

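move_arm(targets=[{"tx": 0, "ty": 0.4, "tz": 2, "wx": 0, "wy": 0, "wz": 0, "fingers": -0.4}, {"tx": 0, "ty": 0.4, "tz": 4, "wx": 0, "wy": 0, "wz": 0, "fingers": -0.4}, {"tx": 0, "ty": 0.4, "tz": 5.1, "wx": 0, "wy": 0, "wz": 0, "fingers": -0.4}, {"tx": 0, "ty": 0.4, "tz": 5.1, "wx": 0, "wy": 0, "wz": 0, "fingers": -0.4}, {"tx": 0, "ty": 0.4, "tz": 5.1, "wx": 0, "wy": 0, "wz": 0, "fingers": -0.4}])

```text
t: 20.9
tool_pos: [0.5668, -0.0274, 0.1974]
tcp_rot: [0.764, 0.591, 0.214, 0.145]
force: [-0.6, 0.4, 0.5]
grip_width: 0.0263
```

```bash
python3 s.py RR 37 -18.7
```

```text
20.9 w 0.0263 (array([ 51.9, -52.9,  39.2]), np.float64(-18.4), np.float64(0.15), array([-0.   , -0.003, -1.   ])) j [-0.28 -0.23  2.15  0.26  0.74 -0.18] dq 0.007
toolF [ 0.36 -0.34 -0.74] toolT [ 0.308 -0.171 -0.059] jt6 0.043
delta (array([ 0.02, -0.21,  0.22]), array([0.  , 0.02, 0.04]))
```

move_arm(targets=[{"tx": 0, "ty": -0.2, "tz": 0.2, "wx": 0, "wy": 0, "wz": 0, "fingers": -0.6}, {"tx": 0, "ty": -0.2, "tz": 0.2, "wx": 0, "wy": 0, "wz": 0, "fingers": -1}, {"tx": 0, "ty": -0.2, "tz": 0.2, "wx": 0, "wy": 0, "wz": 0, "fingers": -1}, {"tx": 0, "ty": -0.2, "tz": 0.2, "wx": 0, "wy": 0, "wz": 0, "fingers": -1}, {"tx": 0, "ty": -0.2, "tz": 0.2, "wx": 0, "wy": 0, "wz": 1, "fingers": -1}, {"tx": 0, "ty": -0.2, "tz": 0.2, "wx": 0, "wy": 0, "wz": 2, "fingers": -1}, {"tx": 0, "ty": -0.2, "tz": 0.2, "wx": 0, "wy": 0, "wz": 3, "fingers": -1}, {"tx": 0, "ty": -0.2, "tz": 0.2, "wx": 0, "wy": 0, "wz": 4, "fingers": -1}])

```text
t: 21.9
tool_pos: [0.566, -0.0266, 0.1943]
tcp_rot: [0.871, 0.418, 0.239, 0.097]
force: [-3.3, 1.0, 2.7]
grip_width: 0.0095
```

```bash
python3 s.py RR 37 -18.7
```

```text
21.9 w 0.0095 (array([ 49.8, -52. ,  37. ]), np.float64(-42.6), np.float64(0.14), array([-0.001, -0.002, -1.   ])) j [-0.28 -0.23  2.16  0.26  0.73  0.24] dq 0.832
toolF [-0.14 -1.9  -3.92] toolT [ 0.501 -0.431 -0.212] jt6 -0.932
delta (array([ 0.01,  0.01, -0.  ]), array([-0.  ,  0.02, -3.98]))
```

move_arm(targets=[{"tx": 0, "ty": 0, "tz": 0, "wx": 0, "wy": 0, "wz": 0.6, "fingers": -1}, {"tx": 0, "ty": 0, "tz": 0, "wx": 0, "wy": 0, "wz": 1.2, "fingers": -1}])

```text
t: 22.15
tool_pos: [0.5659, -0.0265, 0.1943]
tcp_rot: [0.895, 0.363, 0.245, 0.081]
force: [-4.4, 0.9, 3.2]
grip_width: 0.0095
```

```bash
python3 s.py
```

```text
22.15 w 0.0095 (array([ 49.8, -51.9,  37. ]), np.float64(-49.7), np.float64(0.14), array([-0.001, -0.002, -1.   ])) j [-0.28 -0.23  2.16  0.26  0.73  0.37] dq 0.5
toolF [-0.84 -2.33 -4.98] toolT [ 0.623 -0.51  -0.137] jt6 -0.491
```

move_arm(targets=[{"tx": 0, "ty": 0, "tz": 0, "wx": 0, "wy": 0, "wz": 0.5, "fingers": -1}])

```text
t: 22.28
tool_pos: [0.5659, -0.0265, 0.1943]
tcp_rot: [0.904, 0.34, 0.247, 0.075]
force: [-4.6, 0.9, 3.0]
grip_width: 0.0097
```

```bash
python3 s.py
```

```text
22.27 w 0.0097 (array([ 49.7, -51.9,  37. ]), np.float64(-52.7), np.float64(0.14), array([-0.002, -0.002, -1.   ])) j [-0.28 -0.23  2.16  0.26  0.73  0.42] dq 0.412
toolF [-1.25 -2.42 -4.83] toolT [ 0.587 -0.479 -0.208] jt6 -0.342
```

move_arm(targets=[{"tx": 0, "ty": 0, "tz": 0, "wx": 0, "wy": 0, "wz": 0.5, "fingers": -1}])

```text
t: 22.4
tool_pos: [0.5659, -0.0265, 0.1943]
tcp_rot: [0.913, 0.316, 0.249, 0.068]
force: [-4.0, 1.0, 3.0]
grip_width: 0.0093
```

```bash
python3 s.py
```

```text
22.4 w 0.0093 (array([ 49.7, -51.9,  37. ]), np.float64(-55.7), np.float64(0.14), array([-0.002, -0.002, -1.   ])) j [-0.28 -0.23  2.16  0.26  0.73  0.47] dq 0.416
toolF [-0.88 -2.14 -4.55] toolT [ 0.572 -0.589 -0.147] jt6 -0.387
```

move_arm(targets=[{"tx": 0, "ty": 0, "tz": 0, "wx": 0, "wy": 0, "wz": 0.5, "fingers": -1}])

```text
t: 22.52
tool_pos: [0.5659, -0.0264, 0.1943]
tcp_rot: [0.921, 0.292, 0.25, 0.062]
force: [-5.2, 1.2, 3.5]
grip_width: 0.0095
```

```bash
python3 s.py
```

```text
22.52 w 0.0095 (array([ 49.7, -51.9,  37. ]), np.float64(-58.7), np.float64(0.14), array([-0.002, -0.002, -1.   ])) j [-0.28 -0.23  2.16  0.26  0.73  0.52] dq 0.416
toolF [-1.5  -2.71 -5.55] toolT [ 0.591 -0.636 -0.144] jt6 -0.389
```

move_arm(targets=[{"tx": 0, "ty": 0, "tz": 0, "wx": 0, "wy": 0, "wz": 0.5, "fingers": -1}])

```text
t: 22.65
tool_pos: [0.5658, -0.0264, 0.1942]
tcp_rot: [0.928, 0.268, 0.252, 0.055]
force: [-5.1, 1.2, 3.6]
grip_width: 0.0096
```

```bash
python3 s.py
```

```text
22.65 w 0.0096 (array([ 49.6, -51.8,  37. ]), np.float64(-61.7), np.float64(0.14), array([-0.002, -0.002, -1.   ])) j [-0.28 -0.23  2.16  0.26  0.73  0.58] dq 0.415
toolF [-1.56 -2.53 -5.64] toolT [ 0.553 -0.622 -0.196] jt6 -0.39
```

move_arm(targets=[{"tx": 0, "ty": 0, "tz": 0, "wx": 0, "wy": 0, "wz": 0.5, "fingers": -1}])

```text
t: 22.78
tool_pos: [0.5658, -0.0264, 0.1942]
tcp_rot: [0.935, 0.244, 0.253, 0.049]
force: [-4.6, 1.1, 3.7]
grip_width: 0.0096
```

```bash
python3 s.py
```

```text
22.77 w 0.0096 (array([ 49.6, -51.8,  37. ]), np.float64(-64.7), np.float64(0.14), array([-0.002, -0.002, -1.   ])) j [-0.28 -0.23  2.16  0.26  0.73  0.63] dq 0.416
toolF [-1.34 -2.13 -5.47] toolT [ 0.505 -0.623 -0.171] jt6 -0.392
```

move_arm(targets=[{"tx": 0, "ty": 0, "tz": 0, "wx": 0, "wy": 0, "wz": 0.5, "fingers": -1}])

```text
t: 22.9
tool_pos: [0.5658, -0.0264, 0.1943]
tcp_rot: [0.941, 0.219, 0.255, 0.042]
force: [-5.9, 1.7, 3.0]
grip_width: 0.0096
```

```bash
python3 s.py
```

```text
22.9 w 0.0096 (array([ 49.6, -51.8,  37. ]), np.float64(-67.7), np.float64(0.14), array([-0.002, -0.002, -1.   ])) j [-0.28 -0.23  2.16  0.26  0.73  0.68] dq 0.412
toolF [-2.41 -3.27 -5.48] toolT [ 0.525 -0.644 -0.429] jt6 -0.275
```

move_arm(targets=[{"tx": 0, "ty": 0, "tz": 0, "wx": 0, "wy": 0, "wz": 0.4, "fingers": -1}])

```text
t: 23.02
tool_pos: [0.5658, -0.0264, 0.1942]
tcp_rot: [0.945, 0.2, 0.255, 0.037]
force: [-4.7, 1.7, 4.0]
grip_width: 0.0096
```

```bash
python3 s.py
```

```text
23.02 w 0.0096 (array([ 49.6, -51.8,  37. ]), np.float64(-70.0), np.float64(0.16), array([-0.002, -0.002, -1.   ])) j [-0.28 -0.23  2.16  0.26  0.73  0.72] dq 0.322
toolF [-1.17 -2.62 -5.8 ] toolT [ 0.516 -0.616 -1.095] jt6 0.667
```

move_arm(targets=[{"tx": 0, "ty": 0, "tz": 0, "wx": 0, "wy": 0, "wz": 0, "fingers": -0.3}, {"tx": 0, "ty": 0, "tz": 0, "wx": 0, "wy": 0, "wz": -0.3, "fingers": -0.3}, {"tx": 0, "ty": 0, "tz": 0, "wx": 0, "wy": 0, "wz": -0.3, "fingers": -0.3}, {"tx": 0, "ty": 0, "tz": -3, "wx": 0, "wy": 0, "wz": 0, "fingers": -0.3}, {"tx": 0, "ty": 0, "tz": -6, "wx": 0, "wy": 0, "wz": 0, "fingers": -0.3}, {"tx": 0, "ty": 0, "tz": -6, "wx": 0, "wy": 0, "wz": -1.6, "fingers": -0.3}, {"tx": 0, "ty": 0, "tz": -6, "wx": 0, "wy": 0, "wz": -3.2, "fingers": -0.3}, {"tx": 0, "ty": 0, "tz": -6, "wx": 0, "wy": 0, "wz": -4.8, "fingers": -0.3}])

```text
t: 24.02
tool_pos: [0.5363, -0.0287, 0.2463]
tcp_rot: [0.865, 0.431, 0.238, 0.1]
force: [-0.4, 0.1, 0.0]
grip_width: 0.0307
```

```bash
python3 s.py FL 97 73
```

```text
24.02 w 0.0307 (array([ 50. , -52.1,  96.9]), np.float64(-40.9), np.float64(0.15), array([-0.001, -0.002, -1.   ])) j [-0.31 -0.37  2.17  0.24  0.87  0.22] dq 1.329
toolF [-0.07 -0.31 -0.2 ] toolT [ 0.241 -0.334 -0.041] jt6 1.82
delta (array([  1.32, -14.37,  -0.03]), array([-1.000e-02,  3.000e-02, -1.899e+01]))
```

move_arm(targets=[{"tx": 0.2, "ty": -2, "tz": 0, "wx": 0, "wy": 0, "wz": -1.7, "fingers": -0.4}, {"tx": 0.4, "ty": -4, "tz": 0, "wx": 0, "wy": 0, "wz": -3.4, "fingers": -0.4}, {"tx": 0.6, "ty": -6, "tz": 0, "wx": 0, "wy": 0, "wz": -5.1, "fingers": -0.4}, {"tx": 0.8, "ty": -8, "tz": 0, "wx": 0, "wy": 0, "wz": -6.8, "fingers": -0.4}, {"tx": 1, "ty": -10, "tz": 0, "wx": 0, "wy": 0, "wz": -8.5, "fingers": -0.4}, {"tx": 1.2, "ty": -12, "tz": 0, "wx": 0, "wy": 0, "wz": -10.2, "fingers": -0.4}, {"tx": 1.3, "ty": -14.3, "tz": 0, "wx": 0, "wy": 0, "wz": -11.9, "fingers": -0.4}, {"tx": 1.3, "ty": -14.3, "tz": 0, "wx": 0, "wy": 0, "wz": -13.6, "fingers": -0.4}])

```text
t: 25.02
tool_pos: [0.4425, 0.0703, 0.1955]
tcp_rot: [0.372, 0.892, 0.115, 0.231]
force: [0.0, 0.6, 0.3]
grip_width: 0.0266
```

```bash
python3 s.py FL 37 73; python3 s.py FL 90 73;python3 - <<'E'
from h import *
for n in("side","top"):
    im=imaging.snapshot(n);cv2.imwrite(f"pics/{n}10.png",im);print(n,wingangles(im,cam(n)),wingangles(im,cam(n),frac=.7))
E
python3 s.py FL 37 73
```

```text
25.02 w 0.0266 (array([-50.6,  53.1,  96.2]), np.float64(40.8), np.float64(0.14), array([-0.002, -0.001, -1.   ])) j [-0.07 -0.63  2.42  0.09  0.83 -0.89] dq 1.434
toolF [ 0.3   0.58 -0.25] toolT [0.312 0.213 0.01 ] jt6 2.171
delta (array([-0.13, -0.01,  5.92]), array([-0.02, -0.01, -5.37]))
25.02 w 0.0266 (array([-50.6,  53.1,  96.2]), np.float64(40.8), np.float64(0.14), array([-0.002, -0.001, -1.   ])) j [-0.07 -0.63  2.42  0.09  0.83 -0.89] dq 1.434
toolF [ 0.3   0.58 -0.25] toolT [0.312 0.213 0.01 ] jt6 2.171
delta (array([-0.12, -0.02,  0.62]), array([-0.02, -0.01, -5.37]))
side {'FL': array([165.8, 160.5]), 'RR': array([21.3, 25.9]), 'FR': array([53.8, 60. ]), 'RL': array([140.9, 132.5])} {'FL': array([170.4, 161. ]), 'RR': array([24. , 25.3]), 'FR': array([55.7, 59.7]), 'RL': array([138.7, 133.3])}
top {'FL': array([159.8, 164. ]), 'RR': array([23.3, 23.4]), 'FR': array([54. , 57.1]), 'RL': array([140., 139.])} {'FL': array([167.1, 163.4]), 'RR': array([22.3, 23. ]), 'FR': array([54.4, 55.6]), 'RL': array([140.6, 140. ])}
25.12 w 0.0259 (array([-49.1,  52.4,  96.7]), np.float64(40.5), np.float64(0.12), array([-0.001, -0.002, -1.   ])) j [-0.07 -0.63  2.42  0.09  0.83 -0.89] dq 0.15
toolF [-1.11 -0.14  0.25] toolT [ 0.27   0.215 -0.046] jt6 -1.485
delta (array([ 0.04, -0.08,  5.97]), array([-0.02,  0.01, -5.42]))
```

move_arm(targets=[{"tx": 0, "ty": -0.1, "tz": 0, "wx": 0, "wy": 0, "wz": -1.7, "fingers": -0.4}, {"tx": 0, "ty": -0.1, "tz": 0.3, "wx": 0, "wy": 0, "wz": -3.4, "fingers": -0.4}, {"tx": 0, "ty": -0.1, "tz": 1, "wx": 0, "wy": 0, "wz": -4.8, "fingers": -0.4}, {"tx": 0, "ty": -0.1, "tz": 2, "wx": 0, "wy": 0, "wz": -5.4, "fingers": -0.4}, {"tx": 0, "ty": -0.1, "tz": 4, "wx": 0, "wy": 0, "wz": -5.4, "fingers": -0.4}, {"tx": 0, "ty": -0.1, "tz": 5.9, "wx": 0, "wy": 0, "wz": -5.4, "fingers": -0.4}, {"tx": 0, "ty": -0.1, "tz": 5.9, "wx": 0, "wy": 0, "wz": -5.4, "fingers": -0.4}, {"tx": 0, "ty": -0.1, "tz": 5.9, "wx": 0, "wy": 0, "wz": -5.4, "fingers": -0.4}])

```text
t: 26.12
tool_pos: [0.4726, 0.0703, 0.1456]
tcp_rot: [0.113, 0.959, 0.047, 0.254]
force: [-0.3, -0.2, -0.6]
grip_width: 0.0264
```

```bash
python3 s.py FL 37 73
```

```text
26.12 w 0.0264 (array([-49.5,  51.1,  38. ]), np.float64(72.7), np.float64(0.15), array([-0.001, -0.002, -1.   ])) j [-0.06 -0.43  2.41  0.1   0.65 -1.46] dq 0.016
toolF [ 0.51 -0.37  0.4 ] toolT [0.082 0.315 0.059] jt6 0.022
delta (array([0.07, 0.07, 0.1 ]), array([-0.02,  0.  , -0.06]))
```

move_arm(targets=[{"tx": 0.1, "ty": 0.1, "tz": 0.1, "wx": 0, "wy": 0, "wz": 0, "fingers": -0.6}, {"tx": 0.1, "ty": 0.1, "tz": 0.1, "wx": 0, "wy": 0, "wz": 0, "fingers": -1}, {"tx": 0.1, "ty": 0.1, "tz": 0.1, "wx": 0, "wy": 0, "wz": 0, "fingers": -1}, {"tx": 0.1, "ty": 0.1, "tz": 0.1, "wx": 0, "wy": 0, "wz": 0, "fingers": -1}, {"tx": 0.1, "ty": 0.1, "tz": 0.1, "wx": 0, "wy": 0, "wz": 1, "fingers": -1}, {"tx": 0.1, "ty": 0.1, "tz": 0.1, "wx": 0, "wy": 0, "wz": 2, "fingers": -1}, {"tx": 0.1, "ty": 0.1, "tz": 0.1, "wx": 0, "wy": 0, "wz": 3, "fingers": -1}, {"tx": 0.1, "ty": 0.1, "tz": 0.1, "wx": 0, "wy": 0, "wz": 4, "fingers": -1}])

```text
t: 27.12
tool_pos: [0.4726, 0.0721, 0.1445]
tcp_rot: [0.311, 0.915, 0.099, 0.239]
force: [-3.3, 4.0, 4.5]
grip_width: 0.0095
```

```bash
python3 s.py
```

```text
27.12 w 0.0095 (array([-49.9,  52.9,  37. ]), np.float64(48.6), np.float64(0.1), array([-0.   , -0.002, -1.   ])) j [-0.05 -0.43  2.41  0.1   0.64 -1.03] dq 0.833
toolF [ 3.08  2.96 -5.36] toolT [-0.281  0.657 -0.187] jt6 -0.963
```

move_arm(targets=[{"tx": 0, "ty": 0, "tz": 0, "wx": 0, "wy": 0, "wz": 0.6, "fingers": -1}, {"tx": 0, "ty": 0, "tz": 0, "wx": 0, "wy": 0, "wz": 1.2, "fingers": -1}])

```text
t: 27.38
tool_pos: [0.4726, 0.0721, 0.1445]
tcp_rot: [0.367, 0.894, 0.114, 0.233]
force: [-2.4, 4.1, 4.0]
grip_width: 0.0095
```

```bash
python3 s.py
```

```text
27.38 w 0.0095 (array([-49.9,  52.9,  37. ]), np.float64(41.5), np.float64(0.1), array([ 0.   , -0.002, -1.   ])) j [-0.05 -0.43  2.41  0.1   0.64 -0.91] dq 0.498
toolF [ 3.1   2.98 -4.53] toolT [-0.19   0.689 -0.097] jt6 -0.516
```

move_arm(targets=[{"tx": 0, "ty": 0, "tz": 0, "wx": 0, "wy": 0, "wz": 0.5, "fingers": -1}])

```text
t: 27.5
tool_pos: [0.4726, 0.0721, 0.1445]
tcp_rot: [0.39, 0.884, 0.12, 0.229]
force: [-2.6, 2.9, 4.6]
grip_width: 0.0094
```

```bash
python3 s.py
```

```text
27.5 w 0.0094 (array([-49.9,  52.9,  37. ]), np.float64(38.5), np.float64(0.1), array([ 0.   , -0.002, -1.   ])) j [-0.05 -0.43  2.41  0.1   0.64 -0.86] dq 0.409
toolF [ 2.31  2.06 -5.19] toolT [-0.198  0.644 -0.119] jt6 -0.364
```

move_arm(targets=[{"tx": 0, "ty": 0, "tz": 0, "wx": 0, "wy": 0, "wz": 0.5, "fingers": -1}])

```text
t: 27.62
tool_pos: [0.4727, 0.0722, 0.1446]
tcp_rot: [0.413, 0.873, 0.126, 0.226]
force: [-1.7, 3.6, 4.3]
grip_width: 0.0092
```

```bash
python3 s.py
```

```text
27.62 w 0.0092 (array([-49.8,  52.9,  37. ]), np.float64(35.5), np.float64(0.09), array([ 0.   , -0.002, -1.   ])) j [-0.05 -0.43  2.41  0.1   0.64 -0.81] dq 0.416
toolF [ 2.54  2.86 -4.44] toolT [-0.126  0.697 -0.152] jt6 -0.406
```

move_arm(targets=[{"tx": 0, "ty": 0, "tz": 0, "wx": 0, "wy": 0, "wz": 0.5, "fingers": -1}])

```text
t: 27.75
tool_pos: [0.4727, 0.0721, 0.1445]
tcp_rot: [0.436, 0.862, 0.132, 0.223]
force: [-2.2, 4.5, 4.1]
grip_width: 0.0095
```

```bash
python3 s.py
```

```text
27.75 w 0.0095 (array([-49.9,  52.9,  37. ]), np.float64(32.5), np.float64(0.1), array([ 0.   , -0.002, -1.   ])) j [-0.05 -0.43  2.41  0.1   0.64 -0.75] dq 0.414
toolF [ 3.71  2.87 -4.46] toolT [-0.062  0.723 -0.177] jt6 -0.405
```

move_arm(targets=[{"tx": 0, "ty": 0, "tz": 0, "wx": 0, "wy": 0, "wz": 0.5, "fingers": -1}])

```text
t: 27.88
tool_pos: [0.4726, 0.0722, 0.1445]
tcp_rot: [0.458, 0.85, 0.137, 0.219]
force: [-1.9, 4.0, 4.3]
grip_width: 0.009
```

```bash
python3 s.py
```

```text
27.88 w 0.009 (array([-49.9,  52.9,  37. ]), np.float64(29.5), np.float64(0.09), array([ 0.   , -0.002, -1.   ])) j [-0.05 -0.43  2.41  0.1   0.64 -0.7 ] dq 0.415
toolF [ 3.18  2.68 -4.57] toolT [-0.077  0.718 -0.155] jt6 -0.404
```

move_arm(targets=[{"tx": 0, "ty": 0, "tz": 0, "wx": 0, "wy": 0, "wz": 0.4, "fingers": -1}])

```text
t: 28.0
tool_pos: [0.4726, 0.0722, 0.1445]
tcp_rot: [0.476, 0.841, 0.142, 0.217]
force: [-2.9, 4.6, 4.9]
grip_width: 0.0101
```

```bash
python3 s.py
```

```text
28.0 w 0.0101 (array([-49.9,  52.9,  37. ]), np.float64(27.1), np.float64(0.09), array([ 0.   , -0.002, -1.   ])) j [-0.05 -0.43  2.41  0.1   0.64 -0.66] dq 0.328
toolF [ 4.1   2.37 -5.53] toolT [-0.016  0.7   -0.177] jt6 -0.247
```

move_arm(targets=[{"tx": 0, "ty": 0, "tz": 0, "wx": 0, "wy": 0, "wz": 0.5, "fingers": -1}])

```text
t: 28.12
tool_pos: [0.4727, 0.0721, 0.1445]
tcp_rot: [0.497, 0.828, 0.147, 0.213]
force: [-1.5, 4.4, 3.9]
grip_width: 0.0098
```

```bash
python3 s.py
```

```text
28.12 w 0.0098 (array([-49.9,  52.9,  37. ]), np.float64(24.1), np.float64(0.1), array([ 0.   , -0.002, -1.   ])) j [-0.05 -0.43  2.41  0.1   0.64 -0.61] dq 0.409
toolF [ 3.67  2.67 -3.96] toolT [-0.057  0.791 -0.625] jt6 -0.015
```

move_arm(targets=[{"tx": 0, "ty": 0, "tz": 0, "wx": 0, "wy": 0, "wz": 0.4, "fingers": -1}])

```text
t: 28.25
tool_pos: [0.4727, 0.0721, 0.1446]
tcp_rot: [0.514, 0.818, 0.152, 0.21]
force: [-1.2, 5.5, 4.6]
grip_width: 0.01
```

```bash
python3 s.py
```

```text
28.25 w 0.01 (array([-49.8,  52.9,  37. ]), np.float64(21.8), np.float64(0.11), array([ 0.   , -0.002, -1.   ])) j [-0.05 -0.43  2.41  0.1   0.64 -0.57] dq 0.324
toolF [ 4.55  3.55 -4.41] toolT [-0.071  0.817 -1.035] jt6 0.642
```

move_arm(targets=[{"tx": 0, "ty": 0, "tz": 0, "wx": 0, "wy": 0, "wz": 0.4, "fingers": -1}])

```text
t: 28.38
tool_pos: [0.4727, 0.0721, 0.1445]
tcp_rot: [0.531, 0.807, 0.156, 0.207]
force: [-0.7, 3.8, 3.7]
grip_width: 0.0103
```

```bash
python3 s.py
```

```text
28.38 w 0.0103 (array([-49.8,  52.9,  37. ]), np.float64(19.5), np.float64(0.12), array([ 0.   , -0.002, -1.   ])) j [-0.05 -0.43  2.41  0.1   0.64 -0.52] dq 0.332
toolF [ 3.17  2.67 -3.4 ] toolT [-0.039  0.783 -1.164] jt6 0.707
```

Front left is on its stop (1.16 N m). Unwind a little, release, back off and inspect.

move_arm(targets=[{"tx": 0, "ty": 0, "tz": 0, "wx": 0, "wy": 0, "wz": 0, "fingers": -0.3}, {"tx": 0, "ty": 0, "tz": 0, "wx": 0, "wy": 0, "wz": -0.3, "fingers": -0.3}, {"tx": 0, "ty": 0, "tz": 0, "wx": 0, "wy": 0, "wz": -0.3, "fingers": -0.3}, {"tx": 0, "ty": 0, "tz": -3, "wx": 0, "wy": 0, "wz": 0, "fingers": -0.3}, {"tx": 0, "ty": 0, "tz": -7, "wx": 0, "wy": 0, "wz": 0, "fingers": -0.3}, {"tx": 0, "ty": 0, "tz": -11, "wx": 0, "wy": 0, "wz": 0, "fingers": 0}, {"tx": 0, "ty": 0, "tz": -13, "wx": 0, "wy": 0, "wz": 0, "fingers": 0}, {"tx": 0, "ty": 0, "tz": -13, "wx": 0, "wy": 0, "wz": 0, "fingers": 0}])

```text
t: 29.38
tool_pos: [0.4083, 0.0673, 0.2586]
tcp_rot: [0.531, 0.806, 0.157, 0.208]
force: [0.6, -0.1, 0.3]
grip_width: 0.0427
```

```bash
python3 s.py
python3 - <<'E'
from h import *
for n in("wrist","side","top"):
    st=readout.read_state()
    im=imaging.snapshot(n);cv2.imwrite(f"pics/{n}11.png",im);print(n,wingangles(im,cam(n,st)),wingangles(im,cam(n,st),frac=.7))
E
```

```text
29.38 w 0.0427 (array([-48.8,  52.5, 168. ]), np.float64(19.4), np.float64(0.28), array([ 0.004, -0.003, -1.   ])) j [-0.09 -0.83  2.41  0.09  1.05 -0.52] dq 0.047
toolF [-0.37  0.55  0.06] toolT [ 0.356  0.087 -0.044] jt6 0.024
wrist {'FL': array([117.5, 114.9]), 'FR': array([60.4, 54.9])} {'FL': array([116.8, 115.2]), 'FR': array([60.2, 53.7])}
side {'FL': array([118. , 112.5]), 'RR': array([20.9, 24.9]), 'FR': array([54.3, 59.1]), 'RL': array([140.9, 133.1])} {'FL': array([113.2, 113. ]), 'RR': array([23.9, 25.5]), 'FR': array([56.4, 59.5]), 'RL': array([138.7, 133.5])}
top {'FL': array([117. ,  95.1]), 'RR': array([23.2, 23.4]), 'FR': array([53.2, 57.1]), 'RL': array([140.2, 139. ])} {'FL': array([117. , 104.1]), 'RR': array([22.3, 22.9]), 'FR': array([54.4, 55.6]), 'RL': array([140.7, 140. ])}
```

View pics/side11.png

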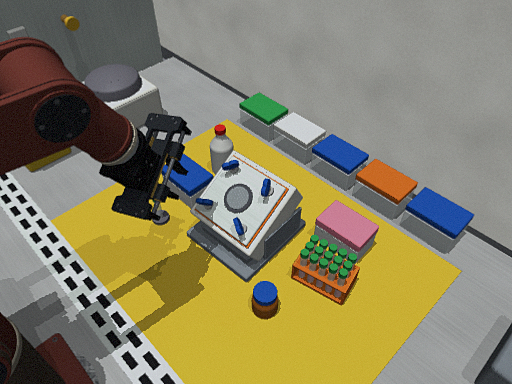

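View pics/top11.png

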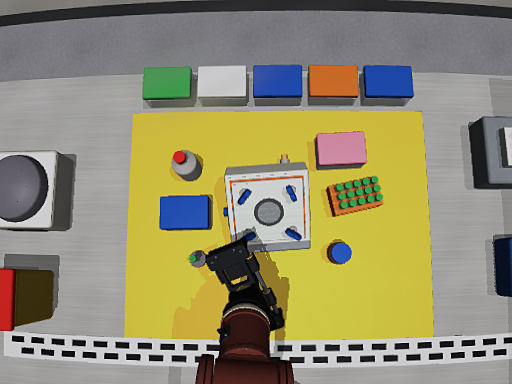

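Run:
```python
from cell import arm
print(arm.job_done())
```

```text
the job is handed in; nothing more can be done
None
```

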